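# Slide a cookie tray into the flap case

## Robot

A 6-joint arm with a two-finger parallel gripper is mounted at the origin on the work surface. World frame = base frame: x ahead of the robot, y to its left, z up, the work surface at z = 0. Lengths are in m, angles in rad, forces in N, time in s.
With the tool pointing down it reaches from about 0.35 to 0.975 m from the base axis. Payload 4.9 kg.
Tool frame: the origin (TCP) lies midway between the tips of the shut fingers; the grasp point (between the pads) lies 19 mm behind it; x points along the fingers, z is the direction in which the jaws open and shut, and the axes are right-handed (so a half turn about x gives the same grasp; the last joint's range is limited). The gripper opens to 85 mm and grips with 20 to 120 N. Pads are 22 mm wide; open, the fingers measure 114 mm over their backs; the gripper's body (76 mm by 85 mm) begins 54 mm behind the grasp point. The pads swing forward as they close: fully open they stand 13 mm farther back than shut.
Start: joints at [-1.221, 0.053, 1.613, -0, 1.476, -0.119], TCP at [0.282, -0.558, 0.231] pointing down, gripper open.
Joint ranges: [-3.01, 3.01], [-1.01, 2.22], [0.06, 2.58], [-1.02, 4.17], [0.09, 2.62], [-3.14, 3.14]. Speed limits (rad/s): [2.57, 2.57, 3.14, 3.14, 3.14, 3.14].

## Interface

Orientations are given as a unit quaternion [w, x, y, z].
In Python, from plant import state, cams, workorder, nets gives the robot as it stands.
- The arm moves only by the tool play_rows, never from a script. Its argument "motion" is a list of rows, each a list of 3 entries, a list of its own where there are three numbers: the closure, from -1 (fully open) to 1 (shut), then the shift along the world's x, y, z in m, then the turn about the world's z in rad. A call has 1 to 5 rows; each row is the pose to reach, as a shift and turn from the pose commanded when the call began; what a row does not reach only later rows make up. A row lasts 1/10 s, in which the tool goes at most 50 mm and 8.59 degrees, less where a joint would pass 70% of its speed; a pose out of reach is approached as far as the arm can. A call with a gripper value outside its range is refused whole. The fingers move at their own pace and stop on an object; the grip force is fixed at half the most. Time passes only in rows, so rows that repeat a pose let the fingers close. It gives the time, the measured TCP pose, the force and the opening at its end, in the units of the state.
- state(): the state, without advancing time (a new reading comes with each control period).
- cams.grab_frame(name): name is "scene" or "top" or "wrist"; returns (picture, depth): 400x640x3 uint8, red, green, blue; 400x640 float32, m along the optical axis (not along the pixel's ray), 0 where there is no reading.
- cams.camera_info(name): a dict with "K" (3x3 intrinsics, pixels), "rvec" (rotation vector, rad) and "tvec" (3), from world to camera coordinates, as OpenCV has them. Camera axes: x right, y down, z forward; pixel columns grow to the right and rows downward; lengths in m; the calibration is good to about 2 mm. A picture is of the moment at which its call begins: read the wrist's pose just before it. camera_info takes no time and is no camera call; for the wrist camera it gives the pose at the moment of the call.
- workorder.job_done(): hands the job in, once; it reports no verdict.
Trained networks look in the newest picture that a camera, given by its name, has taken for a name from the list of things; names that differ only in an ending like _2 or _b are one class to them, and where a whole thing is asked for, a point or a joint stands for the part that bears it (a point fixed in the world has none). Each returns a list of dicts, best first, with "score" (0 to 1); they miss things now and then, are a little off and sometimes report something else, mostly with a low value. They report only what shows in the picture. A call takes as long as a camera call.
- nets.recognise(camera, target): "at" ([x, y, z] in m, in world coordinates, good to about 4 mm: the middle of the surface that is visible of it).
- nets.landmark_of(camera, target): "at" ([x, y, z] in m, in world coordinates, good to about 4 mm: a listed point, or the origin of a listed thing).
The state is a dict: "time": time; "joint_pos": joint angles; "joint_vel": joint speeds; "joint_efforts": joint torques, N m; "tool_pos": TCP position; "tool_rot": TCP orientation; "contact_force": force on the tool from outside, world axes, zero at the start; "ft_torque": the same for the moment, N m; "gripper_width": opening from 0.0 (shut) to 1.0 (fully open).
Only numpy, scipy, OpenCV 4.12 (cv2) and the standard library are available. Lean on these libraries where they do the work, as an engineer would, in place of code of your own. Each camera call takes 0.05 s, during which the arm holds its last target.

## Task

Slide the small tray of cookies along the worktop and in under the hanging flap of the low cookie case until the whole tray is inside, then draw back so that the flap swings shut behind it. Line the tray up with the opening first if need be; only push it with the fingers, never lift or tip it, and leave the other things on the worktop where they stand.

Things in the scene. Friction and masses are not known exactly. Their poses are not given: they have to be found in the camera images.
- case: fixed low box: steel sides, wire top, clear far pane, no floor (tray slides in on the worktop). Origin on the worktop, mid-opening, in the shut flap's plane; x into the case, y left along the opening. Opening y -105 to 105 mm; corner posts out to y +-119, front at x -7, 189 high. Wire top 185 high, from x 15. Far pane stops the tray's front at x 238. Turned up to 0.3 rad about vertical.
- flap (a joint): flap angle, rad: 0 hanging shut, to 1.45 as its lower edge swings into the case (+x), to -0.6 outwards. Aluminium plate 0.15 kg, 202 mm wide, 4 to 6 mm thick, hung on an 8 mm bar across the opening at x 0 of the case, axis 175 mm above the worktop. Falls shut by itself and settles in 1 to 2 s; a tray pushed in lifts it, and it rests on the tray until the tray's near end is some 45 mm past x 0.
- flap_edge (a point): middle of the flap's lower edge, 156 mm from the hinge; 19 mm above the worktop when shut.
- tray: loose small baking tray, 100 mm (x) by 120 mm (y), rim 24 mm high, upright walls 4 mm thick, about 0.3 kg, four cookies fixed in it below the rim. Origin at the centre of its underside, x and y parallel to its sides, x pointing roughly into the case. Starts in front of the opening, up to 80 mm off its middle line, turned up to 0.25 rad from the case. Slides on the worktop.
- tub: bystander: a round white tub with a lid, 68 mm across, 85 mm high; origin at the centre of its underside.
- nozzle: bystander: a steel piping nozzle standing on its wide end, 40 mm across, 55 mm high; origin at the centre of its underside.
- bowl: bystander: a small steel bowl, 90 mm across the rim, 45 mm high; origin at the centre of its underside.

How it is judged:
By the outcome, as a careful person would: the job done as asked, in the order asked, and still so for the second after the job is handed in, with the robot touching nothing.
It also fails if it takes over 72 s, if anything falls off the work surface, if the arm or the gripper's body presses on something with over 40 N, if the wrist force passes 120 N, or if a joint passes its speed limit or range.

## Working session

There is one attempt and no reset: what is moved stays moved. The work goes in short steps, Python scripts to look and compute and a tool call to move; the robot and the scene stay as the last step left them, time stands still between calls to the robot, and variables do not carry over. Pictures are saved under pics/ and viewed, and the job is handed in when it is done.

Besides the shell and the picture viewer there is one more tool, called after "Call:" as a command line: name --argument value ..., lists and objects as JSON in quotes. play_rows: Moves the arm, as the interface text tells. Its arguments: {"type":"object","properties":{"motion":{"type":"array","items":{"type":"array"}}},"required":["motion"]}

```bash
mkdir -p pics; ls
cat > h.py <<'E'
import numpy as np, cv2
from plant import state, cams, workorder, nets
def save(n,f):
    im,d=cams.grab_frame(n); cv2.imwrite('pics/'+f,im[:,:,::-1]); return im,d
def pts(n,d):
    c=cams.camera_info(n);K=np.array(c['K']);R=cv2.Rodrigues(np.array(c['rvec'],float))[0];t=np.array(c['tvec'],float).ravel()
    v,u=np.mgrid[:d.shape[0],:d.shape[1]]
    P=np.stack([(u-K[0,2])/K[0,0]*d,(v-K[1,2])/K[1,1]*d,d],-1)
    W=(P-t)@R; W[d==0]=np.nan
    return W
E
python3 - <<'E'
from h import *
for n in ['scene','top']:
    im,d=save(n,n+'0.png'); np.save(n+'0.npy',pts(n,d))
    for t in ['tray','case','flap_edge','tub','nozzle','bowl']:
        print(n,t,[(np.round(r['at'],3),round(r['score'],2)) for r in nets.landmark_of(n,t)[:2]])
s=state();print(s['time'],s['tool_pos'],s['tool_rot'],s['gripper_width'])
E
```

```text
pics
scene tray []
scene case [(array([ 0.642, -0.075,  0.   ]), 0.61)]
scene flap_edge [(array([ 0.639, -0.073,  0.02 ]), 0.81)]
scene tub [(array([0.532, 0.208, 0.003]), 0.94)]
scene nozzle [(array([0.706, 0.205, 0.004]), 0.55)]
scene bowl [(array([ 0.654, -0.365,  0.002]), 0.83)]
top tray []
top case [(array([ 0.64 , -0.075, -0.002]), 0.74)]
top flap_edge [(array([ 0.644, -0.079,  0.019]), 0.58)]
top tub [(array([ 0.531,  0.212, -0.002]), 0.7)]
top nozzle [(array([ 0.703,  0.202, -0.002]), 0.42)]
top bowl [(array([ 0.654, -0.361, -0.001]), 0.83)]
0.7 [ 0.28237303 -0.55754967  0.23135457] [ 0.60246158  0.37019751  0.60243787 -0.37021947] 0.9971232546716527
```

View pics/scene0.png

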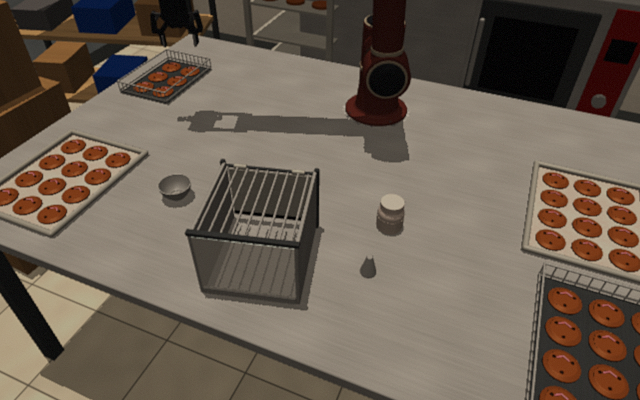

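View pics/top0.png

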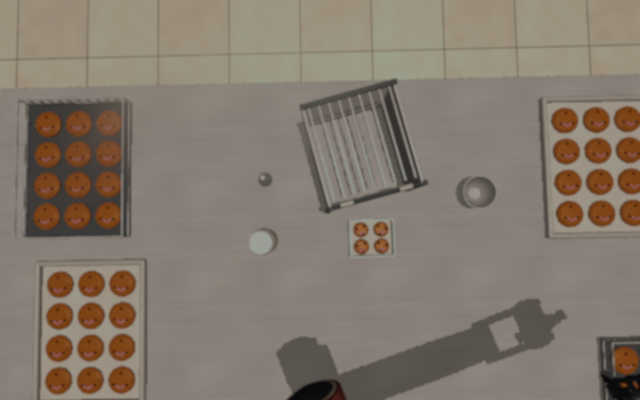

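The top view shows the tray at about (372,238), aligned with the table. The case opening runs from (327,211) to (424,184), so the case is turned about +0.25 rad. The tub is at (262,242), the nozzle at (265,180) and the bowl at (476,192).

Run:
```python
from h import *
W=np.load('top0.npy')
im=cv2.imread('pics/top0.png')
cv2.imwrite('pics/crop0.png',cv2.resize(im[70:270,240:500],None,fx=3,fy=3,interpolation=cv2.INTER_CUBIC))
# tray: points with height 12..30mm in region
m=(W[...,2]>0.012)&(W[...,2]<0.04)
sub=np.zeros_like(m);sub[212:265,340:402]=1
P=W[m&sub]; print(len(P)); print(cv2.minAreaRect((P[:,:2]*1000).astype(np.float32)), P[:,2].max())
h=(W[...,2]>0.16)&(W[...,2]<0.22)
sub[:]=0;sub[70:220,290:435]=1
P=W[h&sub]; r=cv2.minAreaRect((P[:,:2]*1000).astype(np.float32));print(len(P),r,cv2.boxPoints(r))
c=cams.camera_info('top');print(c['K'],c['tvec'],c['rvec'])
# post tops / edge pixels
for v,u in [(211,327),(210,328),(184,424),(185,422),(208,326),(183,422)]:print(v,u,W[v,u])
```

```text
809
((542.2843017578125, -77.37759399414062), (99.95504760742188, 120.65884399414062), 0.6324620246887207) 0.0277641674107091
3825 ((760.63818359375, -41.44512939453125), (253.3186492919922, 236.71649169921875), 14.528264999389648) [[ 608.3379    41.35504]
 [ 667.72    -187.7922 ]
 [ 912.9385  -124.2453 ]
 [ 853.5564   104.90195]]
[[392.30971108   0.         317.90552568]
 [  0.         392.30971108 199.97339047]
 [  0.           0.           1.        ]] [0.0735223  0.64278839 1.03498469] [ 2.16735399 -2.20614484  0.04723175]
211 327 [0.60931694 0.0400027  0.18675683]
210 328 [0.6115772  0.03768883 0.18512125]
184 424 [ 0.6663008  -0.17968686  0.18618327]
185 422 [ 0.66573288 -0.17968482  0.16820569]
208 326 [0.61600212 0.04215301 0.18988269]
183 422 [ 0.66919849 -0.17674827  0.18035382]
```

Run:
```python
from h import *
W=np.load('top0.npy')
for v in range(214,264,2):print(v,' '.join('%3d'%(1000*W[v,u,2]) for u in range(342,402,3)))
```

```text
214   0   1   1  -1   3  -1   0   2   0   3  -2  -4  -1   2   2  -1   0  -1   0   0
216  -4   2   0   1  -2  -2  -3   1   2  -1   0  -2  -1   0  -3  -2  -4   2   0  -1
218   0  -1  -2   2  -2  -1   0  -3   1   1  -2   0   1   0  23  22  21   0  -2   1
220   0  -1  22  21  22  27  17  21   5   4   4   0   4   3   4   3   1  24   0  -2
222   0   1  24   8   5   5  12  11   2   5   5   4  12  13  10   3   1  22   0  -2
224   1  -4  22   2   6  12  15  13   7   2   6  12  16  15  14   5   1  21  -2  -2
226  -2   0  24   5  10  13  12  16  12   4   8  14  18  12  15  11   5  21  -1   2
228  -1  -2  18   4  10  15  13  17  15   5   6  11  16  14  13  12   3  25  -1  -2
230  -1   0  17   7  17  15  15  15  18   3   5  14  15  14  13  15   6  22  -1   0Traceback (most recent call last):
  File "<stdin>", line 3, in <module>
  File "<stdin>", line 3, in <genexpr>
ValueError: cannot convert float NaN to integer
```

View pics/crop0.png

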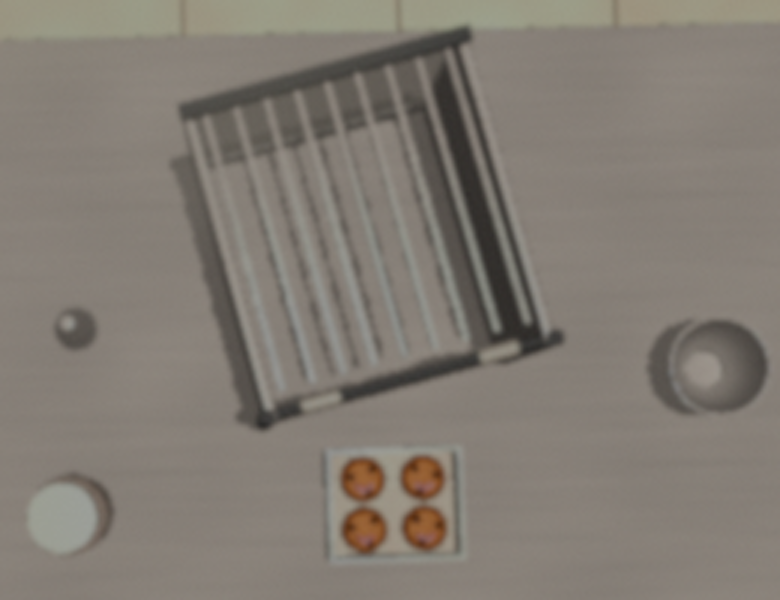

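Call:
play_rows --motion '[[-1,[0.08,0.24,0],-0.469],[-1,[0.08,0.24,0],-0.469],[-1,[0.08,0.24,0],-0.469],[-1,[0.08,0.24,0],-0.469],[-1,[0.08,0.24,0],-0.469]]'

```text
time: 1.2
tool_pos: [0.3617, -0.3186, 0.2314]
tool_rot: [0.5, 0.5, 0.499, -0.5]
contact_force: [1.3, 0.2, -0.7]
gripper_width: 0.997
```

Call:
play_rows --motion '[[-1,[0.083,0.24,0],0],[-1,[0.083,0.24,0],0],[-1,[0.083,0.24,0],0],[-1,[0.083,0.24,0],0],[-1,[0.083,0.24,0],0]]'

```text
time: 1.7
tool_pos: [0.4435, -0.0821, 0.2318]
tool_rot: [0.5, 0.5, 0.499, -0.5]
contact_force: [0.8, -0.1, 0.2]
gripper_width: 1.005
```

Run:
```python
from h import *
s=state();print(s['time'],s['tool_pos'],s['tool_rot'],s['gripper_width'],s['joint_pos'])
im,d=save('scene','s1.png');W=pts('scene',d);np.save('s1.npy',W)
im,d=save('wrist','w1.png')
im,d=save('top','t1.png');Wt=pts('top',d);np.save('t1.npy',Wt)
t=s['tool_pos']
for nm,X in(('scene',W),('top',Wt)):
  for z in np.arange(-0.01,0.30,0.02):
    m=(abs(X[...,2]-t[2]-z)<0.01)&(np.hypot(X[...,0]-t[0],X[...,1]-t[1])<0.13)
    if m.sum()>5:
        Q=X[m]-t; print(nm,round(z,2),m.sum(),np.round(np.percentile(Q[:,0],[1,99]),3),np.round(np.percentile(Q[:,1],[1,99]),3))
```

```text
1.7 [ 0.44345152 -0.08213977  0.23177288] [ 0.50039271  0.50033748  0.49939705 -0.49987211] 1.0045000798492152 [-3.48429214e-01 -3.86798349e-01  2.00025849e+00  7.75769189e-08
  1.52657823e+00  1.22278693e+00]
scene 0.01 23 [-0.01   0.016] [-0.053  0.055]
scene 0.03 107 [-0.01   0.015] [-0.053  0.059]
scene 0.05 113 [-0.008  0.016] [-0.066  0.062]
scene 0.07 333 [-0.013  0.02 ] [-0.07   0.076]
scene 0.09 322 [-0.012  0.023] [-0.069  0.073]
scene 0.11 427 [-0.01   0.023] [-0.065  0.071]
scene 0.13 167 [-0.006  0.04 ] [-0.028  0.039]
scene 0.15 265 [-0.005  0.041] [-0.029  0.04 ]
scene 0.17 309 [-0.012  0.041] [-0.028  0.039]
scene 0.19 226 [-0.008  0.039] [-0.026  0.038]
scene 0.21 279 [-0.008  0.04 ] [-0.027  0.038]
scene 0.23 259 [-0.011  0.04 ] [-0.031  0.063]
scene 0.25 569 [-0.087  0.053] [-0.058  0.092]
scene 0.27 519 [-0.052  0.059] [-0.058  0.081]
scene 0.29 172 [0.01  0.062] [-0.     0.068]
top 0.03 11 [0.009 0.015] [-0.035  0.061]
top 0.05 21 [0.001 0.017] [-0.057  0.075]
top 0.07 138 [-0.01   0.021] [-0.065  0.078]
top 0.09 86 [-0.009  0.02 ] [-0.065  0.077]
top 0.11 239 [-0.009  0.017] [-0.063  0.073]
top 0.13 13 [0.027 0.041] [-0.013  0.032]
top 0.15 19 [0.036 0.041] [-0.014  0.013]
top 0.17 38 [0.032 0.041] [-0.018  0.01 ]
top 0.19 16 [0.036 0.04 ] [-0.011  0.009]
top 0.21 23 [0.036 0.04 ] [-0.012  0.006]
top 0.23 19 [-0.028  0.041] [-0.017  0.074]
top 0.25 475 [-0.113  0.039] [-0.018  0.095]
top 0.27 700 [-0.111  0.057] [-0.047  0.095]
top 0.29 1477 [-0.101  0.059] [-0.058  0.094]
```

View pics/s1.png

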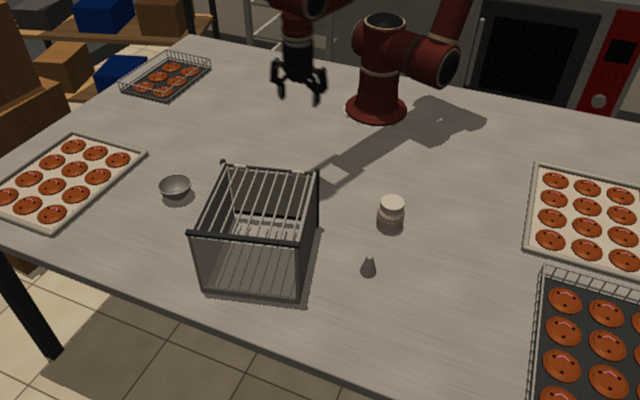

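View pics/w1.png

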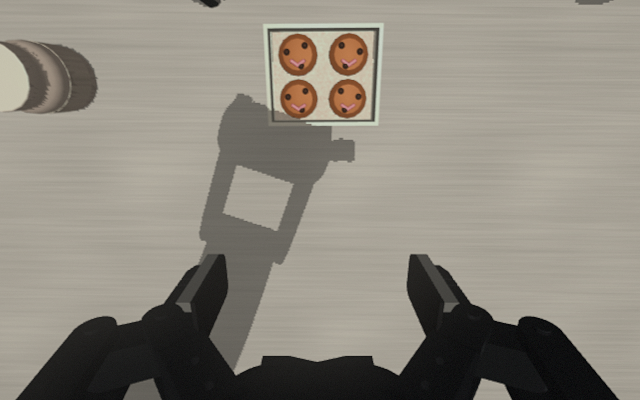

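Run:
```python
from h import *
im=cv2.imread('pics/s1.png')
cv2.imwrite('pics/s1c.png',cv2.resize(im[20:220,160:360],None,fx=3,fy=3,interpolation=cv2.INTER_CUBIC))
c=cams.camera_info('wrist');R=cv2.Rodrigues(np.array(c['rvec']))[0];print(-R.T@np.array(c['tvec']).ravel()-state()['tool_pos'],R[2])
```

```text
[0.08310885 0.0005689  0.14298042] [-0.31823341 -0.0021755  -0.9480099 ]
```

View pics/s1c.png

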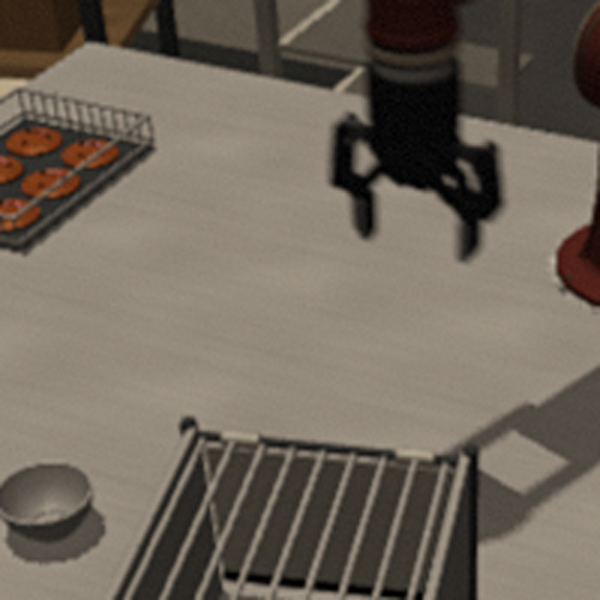

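Seen from the scene camera, the gripper is a cylinder about 40 mm in radius from 0.12 to 0.24 m above the TCP. With the tool vertical it can't pass the hinge bar. The finger backs reach about 57 mm ahead of the axis when the jaws lie along the push, so the last stretch needs a quick shove. First I'll check how fast the fingers move.

Call:
play_rows --motion '[[1,[0.015,0.004,-0.05],0],[1,[0.015,0.004,-0.1],0]]'

```text
time: 2.05
tool_pos: [0.4607, -0.0816, 0.1352]
tool_rot: [0.502, 0.501, 0.497, -0.499]
contact_force: [0.5, -0.8, -0.7]
gripper_width: 0.691
```

Call:
play_rows --motion '[[1,[0,0,0],0],[1,[0,0,0],0]]'

```text
time: 2.25
tool_pos: [0.4574, -0.0811, 0.1334]
tool_rot: [-0.499, -0.5, -0.5, 0.501]
contact_force: [-0.5, 1.1, 1.5]
gripper_width: 0.332
```

Call:
play_rows --motion '[[-1,[0,0,0],0]]'

```text
time: 2.35
tool_pos: [0.4598, -0.0816, 0.1367]
tool_rot: [0.501, 0.501, 0.498, -0.5]
contact_force: [-0.0, -0.1, 0.6]
gripper_width: 0.481
```

Call:
play_rows --motion '[[-1,[0,0,0],0]]'

```text
time: 2.45
tool_pos: [0.4601, -0.0814, 0.1371]
tool_rot: [0.502, 0.501, 0.498, -0.499]
contact_force: [0.5, 0.1, 1.6]
gripper_width: 0.661
```

Call:
play_rows --motion '[[-1,[0,0,0],0]]'

```text
time: 2.55
tool_pos: [0.4596, -0.0809, 0.1362]
tool_rot: [0.501, 0.501, 0.498, -0.499]
contact_force: [-0.2, 0.1, -1.1]
gripper_width: 0.829
```

Call:
play_rows --motion '[[-1,[0,0,-0.05],0],[-1,[0,0,-0.1],0],[-1,[0,0,-0.12],0]]'

```text
time: 2.85
tool_pos: [0.4556, -0.0793, 0.0102]
tool_rot: [0.498, 0.499, 0.502, -0.501]
contact_force: [-0.2, 0.2, -1.3]
gripper_width: 1.002
```

Call:
play_rows --motion '[[-1,[-0.02,0.003,-0.014],0],[-1,[-0.02,0.003,-0.014],0],[-1,[-0.02,0.003,-0.014],0]]'

```text
time: 3.15
tool_pos: [0.4391, -0.0775, 0.0006]
tool_rot: [0.501, 0.5, 0.499, -0.5]
contact_force: [0.2, -0.6, 1.1]
gripper_width: 1.0
```

```bash
cat >> h.py <<'E'
def pose(tag):
    im,d=save('top',tag+'.png');W=pts('top',d)
    c=cams.camera_info('top')
    X=W[...,0];Y=W[...,1];Z=W[...,2]
    # tray rim/cookies: low points, not case
    hsv=cv2.cvtColor(im,cv2.COLOR_RGB2HSV)
    return im,W
def local(p,o=(0.644,-0.0735),a=0.2536):
    p=np.asarray(p)-o; return np.array([p[0]*np.cos(a)+p[1]*np.sin(a),-p[0]*np.sin(a)+p[1]*np.cos(a)])
def cookies(im,W):
    "centroids of orange blobs near tray on the worktop"
    hsv=cv2.cvtColor(im,cv2.COLOR_RGB2HSV)
    m=((hsv[...,0]<14)&(hsv[...,1]>110)&(W[...,2]<0.04)&(W[...,0]>0.45)&(W[...,0]<0.9)&(abs(W[...,1]+0.05)<0.16)).astype(np.uint8)
    n,l,st,ce=cv2.connectedComponentsWithStats(m)
    r=[]
    for i in range(1,n):
        if st[i,4]>15:
            q=W[l==i]; r.append((np.round(np.nanmean(q[:,:2],0),4),st[i,4]))
    return r
E
python3 - <<'E'
from h import *
s=state();print(s['time'],s['tool_pos'],s['gripper_width'],s['contact_force'])
im,W=pose('t2'); print(cookies(im,W))
for n in range(2):
  save('wrist','w2.png');print([(r['at'],r['score']) for r in nets.landmark_of('wrist','tray')[:2]])
E
```

```text
3.15 [ 0.43914696 -0.07746984  0.00064158] 0.9997383603509881 [ 0.21748246 -0.61656943  1.08295646]
[(array([ 0.563 , -0.0501]), np.int32(126)), (array([ 0.564 , -0.1042]), np.int32(128)), (array([ 0.519 , -0.1046]), np.int32(128)), (array([ 0.5181, -0.0509]), np.int32(134))]
[([0.5393, -0.0793, -0.0009], 0.86)]
[([0.5401, -0.0844, 0.0019], 0.9)]
```

View pics/w2.png

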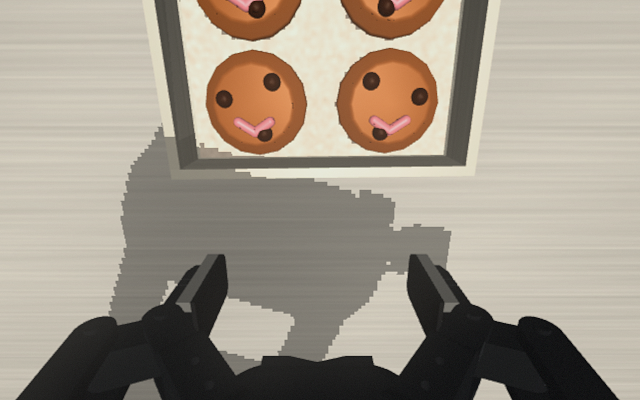

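The wrist view shows the tray square to the fingers, its near wall at rows 155–175, and clear space between. I'll do a quick test shove to learn the friction.

Call:
play_rows --motion '[[-1,[0.05,0,-0.003],0],[-1,[0.055,0,-0.003],0],[-1,[0.02,0,-0.003],0],[-1,[0.02,0,-0.003],0],[-1,[0.02,0,-0.003],0]]'

```text
time: 3.9
tool_pos: [0.458, -0.0772, -0.003]
tool_rot: [0.5, 0.5, 0.5, -0.5]
contact_force: [0.4, -0.2, 0.2]
gripper_width: 0.998
```

Run:
```python
from h import *
s=state();print(s['time'],s['tool_pos'],s['gripper_width'],s['contact_force'])
im,W=pose('t3'); c=cookies(im,W);print(c);m=np.mean([x[0] for x in c],0);print(m,local(m))
save('wrist','w3.png')
```

```text
3.9 [ 0.4580013  -0.07719741 -0.00298843] 0.998064832434497 [ 0.43922473 -0.20593616  0.17349539]
[(array([ 0.6055, -0.0523]), np.int32(121)), (array([ 0.6083, -0.1063]), np.int32(127)), (array([ 0.5631, -0.1087]), np.int32(128)), (array([ 0.5605, -0.0549]), np.int32(126))]
[ 0.58435 -0.08055] [-0.0595109   0.00814111]
```

View pics/w3.png

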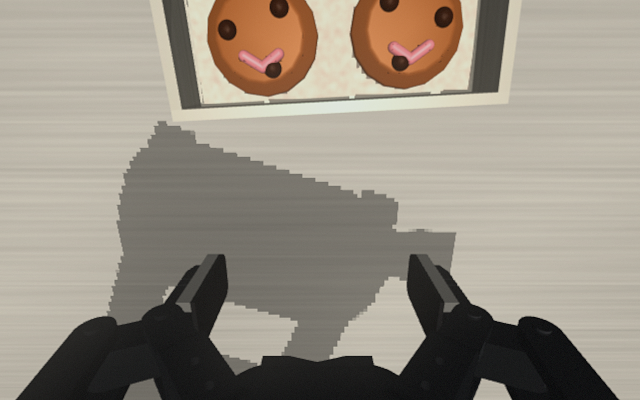

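View pics/t3.png

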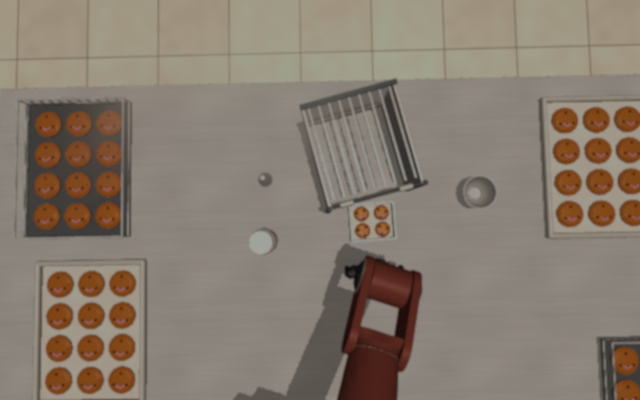

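The tray slid about 30 mm after release, so friction is roughly 0.4–0.45. It now sits at about (-60, 8) mm in case axes and is turned about -0.2 rad from the case. Next I'll square it up with both fingers held parallel to the opening.

Call:
play_rows --motion '[[-1,[0.02,-0.015,0],0.13],[-1,[0.039,-0.029,0],0.2536],[-1,[0.039,-0.029,0],0.2536]]'

```text
time: 4.3
tool_pos: [0.501, -0.1082, -0.0013]
tool_rot: [0.561, 0.433, 0.557, -0.432]
contact_force: [-0.5, -0.5, 0.5]
gripper_width: 0.991
```

Run:
```python
from h import *
s=state();print(s['time'],s['tool_pos'],local(s['tool_pos'][:2]),s['tool_rot'])
save('wrist','w4.png')
```

```text
4.3 [ 0.50095342 -0.1081772  -0.00133527] [-0.14717148  0.00232095] [ 0.56110399  0.43328451  0.5573178  -0.43223108]
```

View pics/w4.png

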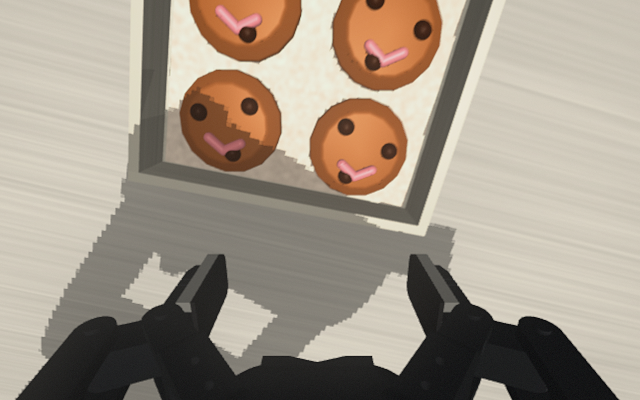

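The tray is turned clockwise in view: near-right corner at (420,230), near-left at (130,175). The right finger will touch first and square it.

Call:
play_rows --motion '[[-1,[0.01,0.0025,0],0],[-1,[0.02,0.005,0],0],[-1,[0.03,0.0075,0],0],[-1,[0.04,0.01,0],0],[-1,[0.05,0.013,0],0]]'

```text
time: 4.85
tool_pos: [0.5475, -0.0927, -0.0036]
tool_rot: [0.559, 0.432, 0.56, -0.433]
contact_force: [-3.9, -1.4, 2.0]
gripper_width: 1.001
```

Call:
play_rows --motion '[[-1,[0.01,0.0025,0],0],[-1,[0.02,0.005,0],0],[-1,[0.024,0.006,0],0]]'

```text
time: 5.15
tool_pos: [0.5722, -0.0868, -0.0034]
tool_rot: [0.559, 0.433, 0.559, -0.433]
contact_force: [-4.5, -1.5, 3.7]
gripper_width: 1.003
```

Run:
```python
from h import *
s=state();print(s['time'],s['tool_pos'],local(s['tool_pos'][:2]),s['contact_force'])
save('wrist','w5.png')
im,W=pose('t5'); c=cookies(im,W);print(c);m=np.mean([x[0] for x in c],0);print(m,local(m))
cv2.imwrite('pics/t5c.png',cv2.resize(im[70:270,240:500,::-1],None,fx=3,fy=3,interpolation=cv2.INTER_CUBIC))
```

```text
5.15 [ 0.57218225 -0.08678696 -0.00338527] [-0.07285427  0.0051564 ] [-4.50566361 -1.48252816  3.67124985]
[(array([ 0.6039, -0.0335]), np.int32(115))]
[ 0.6039 -0.0335] [-0.0287818   0.04878133]
```

View pics/w5.png

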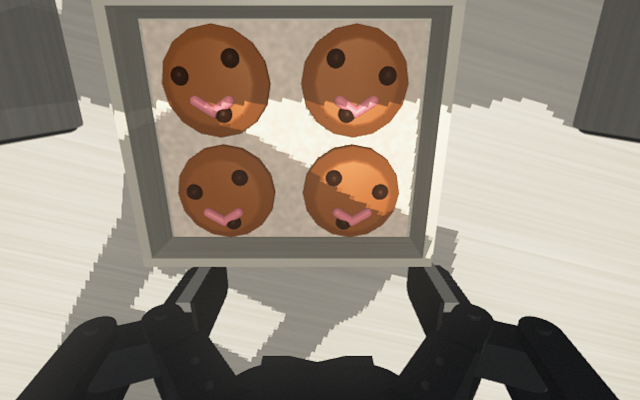

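View pics/t5c.png

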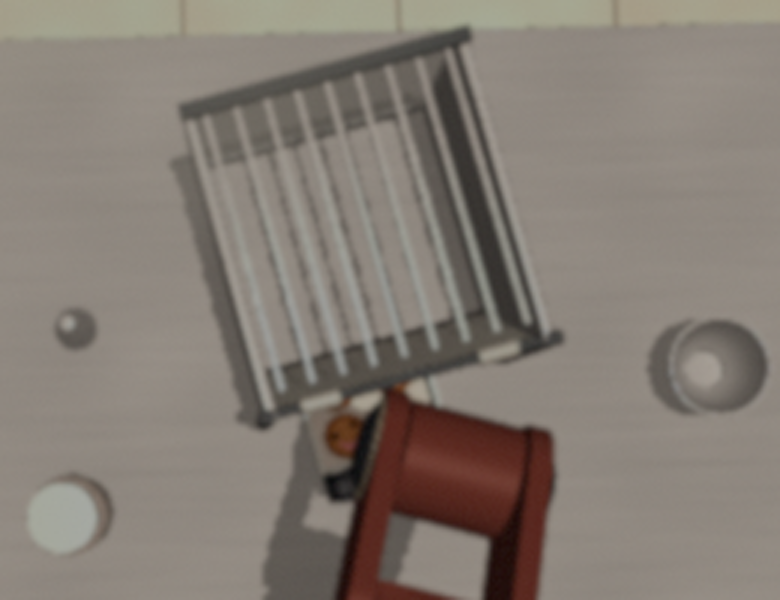

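The tray is now square to the case and the flap is resting on its front. I'll push a little further with two fingers.

Call:
play_rows --motion '[[-1,[0.009,0.0024,0],0],[-1,[0.0185,0.0048,0],0],[-1,[0.0185,0.0048,0],0]]'

```text
time: 5.55
tool_pos: [0.5913, -0.0821, -0.0031]
tool_rot: [0.56, 0.433, 0.559, -0.432]
contact_force: [-0.1, -0.4, 0.2]
gripper_width: 1.001
```

Run:
```python
from h import *
s=state();print(s['time'],s['tool_pos'],local(s['tool_pos'][:2]),s['contact_force'],s['joint_pos'])
im,d=save('wrist','w6.png');W=pts('wrist',d)
L=np.stack([*local(np.moveaxis(W[...,:2],-1,0).reshape(2,-1).T.T.reshape(2,-1).T[:0].T if 0 else [0,0])]) if 0 else None
o=np.array([0.644,-0.0735]);a=0.2536
x=(W[...,0]-o[0])*np.cos(a)+(W[...,1]-o[1])*np.sin(a);y=-(W[...,0]-o[0])*np.sin(a)+(W[...,1]-o[1])*np.cos(a);z=W[...,2]
m=(z>0.018)&(z<0.029)&(x<0.06)&(x>-0.06)&(abs(y)<0.12); m[260:]=0
print(m.sum(),np.percentile(x[m],[1,5,50]),np.percentile(y[m],[1,5,95,99]))
print(cv2.minAreaRect((np.stack([x[m],y[m]],1)*1000).astype(np.float32)))
m=(z>0.06)&(z<0.19)&(np.arange(640)[None]<150)&(np.arange(400)[:,None]<150);print('post L',np.percentile(x[m],[2,50,98]),np.percentile(y[m],[2,50,98]),z[m].mean())
m=(z>0.06)&(z<0.19)&(np.arange(640)[None]>520)&(np.arange(400)[:,None]<150);print('post R',np.percentile(x[m],[2,50,98]),np.percentile(y[m],[2,50,98]),z[m].mean())
```

```text
5.55 [ 0.59132498 -0.08214609 -0.00307898] [-0.05315946  0.00484611] [-0.11644266 -0.38195256  0.21366522] [-2.62929934e-01  2.41036889e-01  1.82826177e+00  6.88765711e-04
  1.06997635e+00  1.05399076e+00]
7267 [0.04173175 0.04206081 0.05427886] [-0.10494207 -0.08037901  0.10563411  0.10621706]
((49.293006896972656, 0.22217559814453125), (16.01983070373535, 213.68385314941406), 0.08718360960483551)
post L [0.02431087 0.02754004 0.03208102] [0.03436117 0.05078383 0.07316994] 0.07638692130463648
post R [0.02408412 0.02725206 0.03188578] [-0.06593568 -0.04536676 -0.03057307] 0.07645342280541692
```

View pics/w6.png

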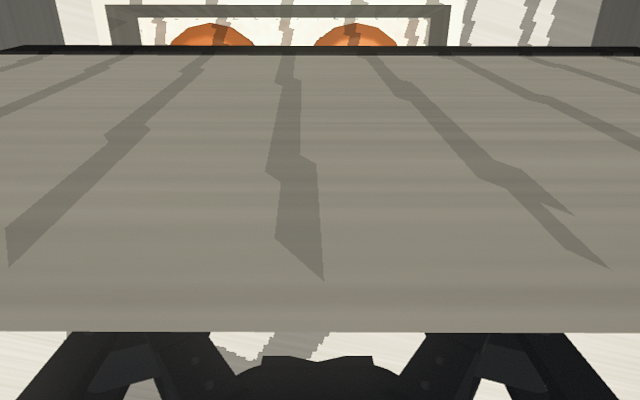

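The flap edge measures at x≈42 mm and y centre≈0, which confirms the case pose. The tray is square, about 18 mm left of the centre line, with its near end at about -40 mm. Now I'll back off, turn the jaws into the push direction, and do a dry run.

Call:
play_rows --motion '[[-1,[-0.048,-0.012,0],0],[-1,[-0.096,-0.02,0.005],0],[-1,[-0.1486,-0.0246,0.005],0.15],[-1,[-0.1486,-0.0246,0.005],0.3],[-1,[-0.1486,-0.0246,0.005],0.45]]'

```text
time: 6.1
tool_pos: [0.439, -0.1066, 0.0009]
tool_rot: [0.642, 0.296, 0.642, -0.296]
contact_force: [0.9, -0.8, 0.5]
gripper_width: 1.006
```

Call:
play_rows --motion '[[-1,[0,0,0],0.15],[-1,[0,0,0],0.3],[-1,[0,0,0],0.45],[-1,[0,0,0],0.6],[-1,[0,0,0],0.75]]'

```text
time: 6.6
tool_pos: [0.4415, -0.107, 0.0019]
tool_rot: [0.707, 0.039, 0.705, -0.039]
contact_force: [-0.4, 0.4, 0.5]
gripper_width: 1.003
```

Call:
play_rows --motion '[[-1,[0,0,0],0.15],[-1,[0,0,0],0.3],[-1,[0,0,0],0.3708],[-1,[0,0,0],0.3708]]'

```text
time: 7.0
tool_pos: [0.4414, -0.107, 0.0019]
tool_rot: [0.702, -0.089, 0.701, 0.089]
contact_force: [0.9, 0.8, -0.3]
gripper_width: 1.001
```

Run:
```python
from h import *
from scipy.spatial.transform import Rotation as Ro
s=state();q=s['tool_rot'];R=Ro.from_quat([q[1],q[2],q[3],q[0]]).as_matrix()
print(s['time'],s['tool_pos'],local(s['tool_pos'][:2]),'jaw yaw',np.arctan2(R[1,2],R[0,2]),'want',.2536,.2536-np.pi,R[:,0],s['joint_pos'])
im,W=pose('t7'); c=cookies(im,W);print([(x[0],local(x[0])) for x in c])
t=s['tool_pos']
im,d=save('scene','s7.png');Ws=pts('scene',d)
a=.2536
for nm,X in(('scene',Ws),('top',W)):
  D=X-t; x=D[...,0]*np.cos(a)+D[...,1]*np.sin(a);y=-D[...,0]*np.sin(a)+D[...,1]*np.cos(a)
  for z in np.arange(0.02,0.30,0.02):
    m=(abs(D[...,2]-z)<0.01)&(np.hypot(x,y)<0.13)
    if m.sum()>5: print(nm,round(z,2),m.sum(),np.round(np.percentile(x[m],[1,99]),3),np.round(np.percentile(y[m],[1,99]),3))
cv2.imwrite('pics/t7c.png',cv2.resize(im[20:220,160:360,::-1],None,fx=3,fy=3,interpolation=cv2.INTER_CUBIC))
```

```text
7.0 [ 0.44142449 -0.10700803  0.00186594] [-0.20450307  0.01838797] jaw yaw 0.2529875100515833 want 0.2536 -2.887992653589793 [ 1.25363894e-03 -2.12807014e-04 -9.99999192e-01] [-4.02107493e-01 -8.86278635e-02  2.16962967e+00  3.38045754e-04
  1.05935395e+00 -6.55259971e-01]
[(array([ 0.6917, -0.0703]), array([ 0.04697719, -0.00886982])), (array([ 0.6333, -0.0852]), array([-0.01329318, -0.00864125])), (array([ 0.6187, -0.0334]), array([-0.01443009,  0.04516495]))]
scene 0.02 17 [-0.048 -0.037] [-0.005  0.013]
scene 0.04 19 [-0.046  0.061] [-0.002  0.013]
scene 0.06 26 [-0.057  0.074] [-0.009  0.016]
scene 0.08 82 [-0.034  0.076] [-0.009  0.019]
scene 0.1 132 [-0.008  0.074] [-0.017  0.021]
scene 0.12 114 [0.021 0.073] [-0.012  0.029]
scene 0.14 165 [-0.003  0.042] [-0.031  0.039]
scene 0.16 192 [-0.005  0.041] [-0.034  0.038]
scene 0.18 172 [-0.009  0.039] [-0.034  0.038]
scene 0.2 202 [0.003 0.04 ] [-0.033  0.038]
scene 0.22 149 [0.011 0.04 ] [-0.032  0.035]
scene 0.24 187 [-0.004  0.055] [-0.046  0.058]
scene 0.26 255 [-0.011  0.066] [-0.063  0.08 ]
scene 0.28 535 [-0.09   0.069] [-0.066  0.099]
top 0.06 26 [0.049 0.078] [-0.009  0.015]
top 0.08 63 [0.036 0.076] [-0.016  0.018]
top 0.1 28 [0.046 0.075] [-0.009  0.013]
top 0.12 76 [0.044 0.072] [-0.011  0.014]
top 0.16 6 [0.031 0.039] [-0.025 -0.009]
top 0.18 7 [0.026 0.037] [-0.029 -0.014]
top 0.26 38 [-0.07   0.068] [-0.037  0.078]
top 0.28 274 [-0.09   0.069] [-0.062  0.096]
```

View pics/t7c.png

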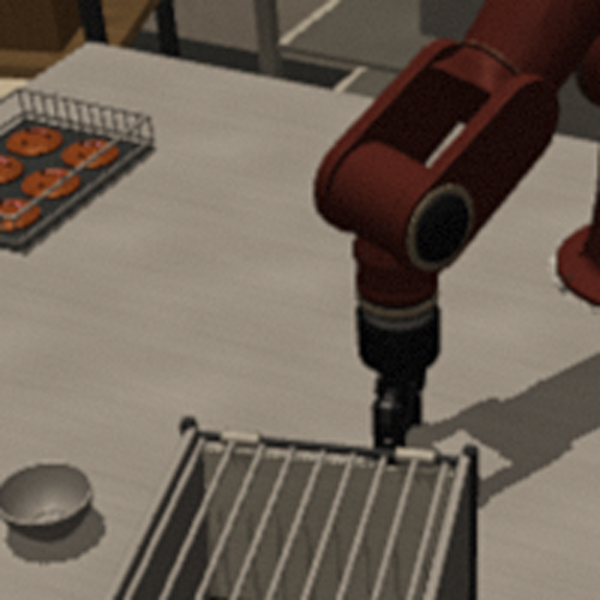

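View pics/t7.png

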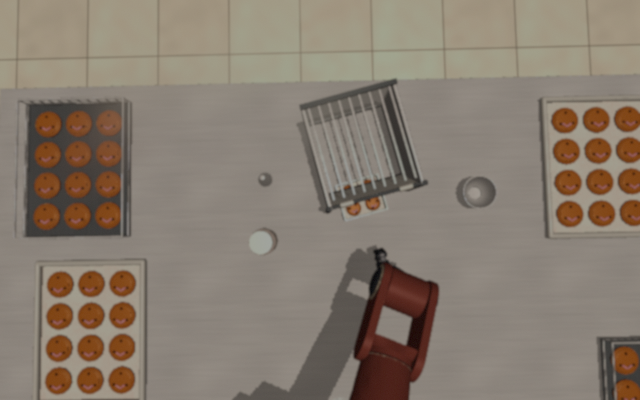

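Call:
play_rows --motion '[[1,[-0.0484,-0.0125,0.001],0],[1,[-0.058,-0.015,0.001],0],[1,[-0.058,-0.015,0.001],0]]'

```text
time: 7.4
tool_pos: [0.3818, -0.1219, 0.0021]
tool_rot: [0.702, -0.088, 0.702, 0.089]
contact_force: [-0.1, 0.2, -0.3]
gripper_width: 0.514
```

Run:
```python
from h import *
s=state();print(s['time'],s['tool_pos'],local(s['tool_pos'][:2]),s['gripper_width'])
W=np.load('top0.npy');Wb=np.load('t1.npy')
o=np.array([0.644,-0.0735]);a=0.2536
for X in(W,Wb):
  x=(X[...,0]-o[0])*np.cos(a)+(X[...,1]-o[1])*np.sin(a);y=-(X[...,0]-o[0])*np.sin(a)+(X[...,1]-o[1])*np.cos(a);z=X[...,2]
  m=(z>.165)&(z<.2)&(x<.013)&(x>-.02)&(abs(y)<.09)
  print(m.sum(),np.percentile(x[m],[5,25,50,75,95]),np.polyfit(y[m],x[m],1))
  m=(z>.165)&(z<.2)&(x<.02)&(x>-.02)&(abs(y)>.105)&(abs(y)<.13)
  print('posts',x[m].min(),x[m].max(),y[m].min(),y[m].max())
  m=(z>.165)&(z<.2)&(x>.2)&(x<.28)&(abs(y)<.13);print(x[m].min(),x[m].max())
```

```text
7.4 [ 0.38183    -0.12188644  0.00207741] [-0.26592432  0.01893712] 0.5143076923101003
332 [-0.00397418 -0.00131462  0.00103306  0.00345552  0.00614465] [0.00074706 0.00105317]
posts -0.0057132949067697225 0.019514042447455162 -0.11658792526845387 0.12012864050544847
0.2000641363218888 0.24760870109709257
330 [-0.0038988  -0.00131093  0.00099232  0.00340309  0.00615043] [0.00020968 0.00103652]
posts -0.005774757266781887 0.019556396850570944 -0.11594772159064418 0.12013336640757322
0.20003555872648837 0.2484643469104515
```

Call:
play_rows --motion '[[-1,[0.0484,0.0125,0],0],[-1,[0.0968,0.025,0],0]]'

```text
time: 7.6
tool_pos: [0.4819, -0.0969, 0.0032]
tool_rot: [0.703, -0.089, 0.701, 0.088]
contact_force: [1.3, -0.9, 0.7]
gripper_width: 0.837
```

Run:
```python
from h import *
for i in range(3):
  s=state();print(s['time'],local(s['tool_pos'][:2]),s['tool_pos'],s['gripper_width']); cams.grab_frame('top')
```

```text
7.6 [-0.16278406  0.01805167] [ 0.48189352 -0.09686667  0.00321799] 0.8370975657763815
7.65 [-0.15528508  0.01686658] [ 0.48944997 -0.09613243  0.00370483] 0.9123912008112142
7.7 [-0.15841693  0.01723739] [ 0.48632526 -0.09655923  0.00369039] 0.9896995840322628
```

Call:
play_rows --motion '[[-1,[0,0,0],0],[-1,[0,0,0],0]]'

```text
time: 7.95
tool_pos: [0.4794, -0.0969, 0.0026]
tool_rot: [0.701, -0.089, 0.701, 0.089]
contact_force: [-0.8, -0.2, -0.1]
gripper_width: 1.0
```

Run:
```python
from h import *
for i in range(5):
  s=state();print(s['time'],local(s['tool_pos'][:2]),s['tool_pos'],s['gripper_width']); cams.grab_frame('top')
```

```text
7.95 [-0.16523106  0.01863512] [ 0.47937841 -0.09691581  0.00258952] 1.0004947745776467
8.0 [-0.16542787  0.01863435] [ 0.47918808 -0.09696593  0.00261943] 0.9971284102961536
8.05 [-0.16548951  0.0185411 ] [ 0.47915181 -0.09707166  0.00270659] 1.0000530395992864
8.1 [-0.16542856  0.0184911 ] [ 0.47922335 -0.09710477  0.00276428] 0.9994769654641896
8.15 [-0.16533891  0.0184095 ] [ 0.4793306  -0.09716127  0.00282119] 1.0013518750291868
```

The dry run overshot its stop by about 10 mm, so the servo is springy. I'll measure its response further back before the shove, so I know the finger's real speed and stopping point.

Call:
play_rows --motion '[[-1,[-0.025,-0.0065,0],0],[-1,[-0.05,-0.013,0],0],[-1,[-0.0968,-0.025,0],0],[-1,[-0.0968,-0.025,0],0],[-1,[-0.0968,-0.025,0],0]]'

```text
time: 8.7
tool_pos: [0.3822, -0.1221, 0.0025]
tool_rot: [0.702, -0.089, 0.701, 0.089]
contact_force: [0.9, -0.7, 0.9]
gripper_width: 1.001
```

```bash
cat > st.py <<'E'
from h import *
s=state();print(round(s['time'],3),np.round(local(s['tool_pos'][:2])*1000,1),'z',round(s['tool_pos'][2]*1000,1),'w',round(s['gripper_width'],3),'jv',np.round(s['joint_vel'],2),'F',np.round(s['contact_force'],1))
E
python3 - <<'E'
from h import *
for i in range(3):
  exec(open('st.py').read()); cams.grab_frame('top')
E
```

```text
8.7 [-265.6   18.6] z 2.5 w 1.001 jv [ 0.02  0.04 -0.06  0.   -0.01 -0.  ] F [ 0.9 -0.7  0.9]
8.75 [-264.4   18. ] z 3.2 w 0.996 jv [ 0.02  0.03 -0.04 -0.    0.   -0.  ] F [ 0.1 -0.1  1.3]
8.8 [-263.8   17.8] z 3.4 w 1.001 jv [ 0.01  0.02 -0.02 -0.    0.   -0.  ] F [-0.7 -0.1  0.1]
```

Call:
play_rows --motion '[[-1,[0.0484,0.0125,0],0]]'

```text
time: 8.95
tool_pos: [0.4279, -0.1089, 0.0009]
tool_rot: [0.7, -0.088, 0.703, 0.089]
contact_force: [1.6, -1.4, 2.0]
gripper_width: 0.998
```

Run:
```python
from h import *
for i in range(6):
  exec(open('st.py').read()); cams.grab_frame('top')
```

```text
8.95 [-218.   20.] z 0.9 w 0.998 jv [ 0.82  1.28 -1.17  0.02 -0.24  0.81] F [ 1.6 -1.4  2. ]
9.0 [-208.8   18.1] z 1.9 w 1.004 jv [-0.04 -0.08  0.01 -0.04  0.04 -0.13] F [ 2.4 -0.1  3.3]
9.05 [-210.5   17.9] z 2.5 w 0.996 jv [-0.03 -0.07  0.05 -0.03  0.06 -0.04] F [0.8 0.4 0.3]
9.1 [-212.2   18.2] z 2.6 w 1.001 jv [-0.02 -0.05  0.05 -0.01  0.02 -0.01] F [-2.2  0.1 -0.2]
9.15 [-213.3   18.5] z 2.5 w 0.997 jv [-0.02 -0.04  0.04 -0.    0.   -0.  ] F [-0.1  0.5  0.3]
9.2 [-214.1   18.6] z 2.5 w 1.001 jv [-0.02 -0.03  0.03 -0.    0.   -0.  ] F [-0.7  0.6  1. ]
```

The servo follows fast, with about 16% speed overshoot after a velocity step and roughly 9 mm of run-on. I'll dry-run the exact shove pattern here in free space: a short back swing, forward with the fingers opening, then brake.

Call:
play_rows --motion '[[-0.2,[0.02,0.005,0],0],[-0.2,[0.02,0.005,0],0],[-0.2,[0.02,0.005,0],0],[-0.2,[0.02,0.005,0],0]]'

```text
time: 9.65
tool_pos: [0.4506, -0.1045, 0.0025]
tool_rot: [0.701, -0.089, 0.702, 0.089]
contact_force: [0.3, 0.0, 0.2]
gripper_width: 0.6
```

```bash
python3 st.py
```

```text
9.65 [-195.    18.5] z 2.5 w 0.6 jv [ 0.  0.  0.  0. -0.  0.] F [0.3 0.  0.2]
```

Call:
play_rows --motion '[[-1,[-0.0484,-0.0125,0],0]]'

```text
time: 9.75
tool_pos: [0.4053, -0.1175, 0.0031]
tool_rot: [0.702, -0.091, 0.701, 0.09]
contact_force: [0.1, -0.5, 1.0]
gripper_width: 0.752
```

```bash
python3 st.py
```

```text
9.75 [-242.1   17.3] z 3.1 w 0.752 jv [-0.76 -1.26  1.12 -0.03  0.18 -0.75] F [ 0.1 -0.5  1. ]
```

Call:
play_rows --motion '[[-1,[0.0484,0.0125,0],0]]'

```text
time: 9.85
tool_pos: [0.4231, -0.1005, -0.0076]
tool_rot: [0.69, -0.083, 0.714, 0.09]
contact_force: [-7.1, -0.3, -0.9]
gripper_width: 0.917
```

Run:
```python
from h import *
for i in range(3):
  exec(open('st.py').read()); cams.grab_frame('top')
```

```text
9.85 [-220.6   29.3] z -7.6 w 0.917 jv [ 0.82  1.42 -1.46  0.12 -0.33  0.78] F [-7.1 -0.3 -0.9]
9.9 [-202.    23.1] z -3.1 w 0.983 jv [ 0.01  0.03 -0.24  0.04 -0.1  -0.11] F [ 5.  -0.3  3.5]
9.95 [-197.8   20.2] z 0.4 w 1.001 jv [ 0.01  0.02 -0.11 -0.01  0.02 -0.04] F [ 2.  -0.9  1.1]
```

Reversing makes the arm lag and dip, so that's out. I'll use a plain forward run from rest. Next comes a gentle short test shove of about 30 mm at low speed, to get the friction and still leave the tray within reach.

Call:
play_rows --motion '[[-1,[0.025,0.0065,0],0],[-1,[0.05,0.013,0],0],[-1,[0.0726,0.0188,0],0],[-1,[0.0726,0.0188,0],0],[-1,[0.0726,0.0188,0],0]]'

```text
time: 10.5
tool_pos: [0.5241, -0.0858, 0.0028]
tool_rot: [0.701, -0.09, 0.702, 0.09]
contact_force: [-0.6, 0.2, -0.8]
gripper_width: 1.0
```

Call:
play_rows --motion '[[-1,[0,0,0],0],[-1,[0,0,0],0],[-1,[0,0,0],0]]'

```text
time: 10.8
tool_pos: [0.5233, -0.0857, 0.0025]
tool_rot: [0.701, -0.089, 0.702, 0.089]
contact_force: [0.9, 1.9, 0.5]
gripper_width: 1.0
```

Run:
```python
from h import *
exec(open('st.py').read())
for k in range(3):
  im,W=pose('t8'); c=cookies(im,W);print([(np.round(local(x[0])*1000,1),x[1]) for x in c])
save('scene','s8.png')
```

```text
10.8 [-119.9   18.4] z 2.5 w 1.0 jv [ 0.    0.   -0.01  0.   -0.   -0.  ] F [0.9 1.9 0.5]
[(array([47.1, -8.9]), np.int32(18)), (array([-13.5,  -8.9]), np.int32(119)), (array([-14.8,  45.5]), np.int32(99))]
[(array([47.1, -8.9]), np.int32(18)), (array([-13.4,  -8.7]), np.int32(118)), (array([-14.7,  45.3]), np.int32(100))]
[(array([47.1, -8.9]), np.int32(18)), (array([-13.3,  -8.8]), np.int32(118)), (array([-14.5,  45.5]), np.int32(102))]
```

Call:
play_rows --motion '[[-1,[0.029,0.0075,0],0]]'

```text
time: 11.1
tool_pos: [0.5496, -0.0782, 0.0012]
tool_rot: [0.7, -0.088, 0.703, 0.089]
contact_force: [3.4, -1.5, -0.2]
gripper_width: 0.999
```

```bash
python3 st.py
```

```text
11.1 [-92.6  19.2] z 1.2 w 0.999 jv [ 0.31  0.66 -0.75 -0.04  0.18  0.3 ] F [ 3.4 -1.5 -0.2]
```

Call:
play_rows --motion '[[-1,[-0.029,-0.0075,0],0],[-1,[-0.048,-0.0125,0],0],[-1,[-0.048,-0.0125,0],0],[-1,[-0.048,-0.0125,0],0]]'

```text
time: 11.5
tool_pos: [0.5054, -0.0907, 0.0028]
tool_rot: [0.702, -0.089, 0.701, 0.089]
contact_force: [-0.2, -0.5, 0.3]
gripper_width: 1.0
```

Run:
```python
from h import *
exec(open('st.py').read())
for k in range(3):
  im,W=pose('t9'); c=cookies(im,W);print([(np.round(local(x[0])*1000,1),x[1]) for x in c])
```

```text
11.5 [-138.5   18.1] z 2.8 w 1.0 jv [ 0.01  0.01 -0.02 -0.   -0.   -0.  ] F [-0.2 -0.5  0.3]
[(array([55.2, -9.5]), np.int32(55)), (array([55.3, 46.8]), np.int32(45)), (array([-6.3, -8.7]), np.int32(41)), (array([-6.8, 42.5]), np.int32(35))]
[(array([55.4, -9.6]), np.int32(56)), (array([55.6, 47.1]), np.int32(47)), (array([-6.4, -8.5]), np.int32(42)), (array([-6.8, 42.5]), np.int32(35))]
[(array([55.2, -9.5]), np.int32(55)), (array([55.2, 46.7]), np.int32(44)), (array([-6.5, -8.7]), np.int32(41)), (array([-6.8, 42.5]), np.int32(35))]
```

```bash
cat > nw.py <<'E'
from h import *
def near(tag,ref=None):
    o=np.array([0.644,-0.0735]);a=0.2536
    im,W=pose(tag)
    x=(W[...,0]-o[0])*np.cos(a)+(W[...,1]-o[1])*np.sin(a);y=-(W[...,0]-o[0])*np.sin(a)+(W[...,1]-o[1])*np.cos(a);z=W[...,2]
    for lo,hi in((-40,-5),(0,20),(30,60)):
        m=(z>.012)&(z<.035)&(abs(x)<.13)&(y*1000>lo)&(y*1000<hi)
        if m.sum()>3: print(tag,lo,hi,m.sum(),np.round(np.percentile(x[m]*1000,[0,2,10]),1))
    cv2.imwrite('pics/%sc.png'%tag,cv2.resize(im[150:260,300:440,::-1],None,fx=5,fy=5,interpolation=cv2.INTER_CUBIC))
E
python3 - <<'E'
from nw import *
near('t10')
near('t11')
o=np.array([0.644,-0.0735]);a=0.2536
im=cv2.cvtColor(cv2.imread('pics/t8.png'),cv2.COLOR_BGR2RGB)
cv2.imwrite('pics/t8c.png',cv2.resize(im[150:260,300:440,::-1],None,fx=5,fy=5,interpolation=cv2.INTER_CUBIC))
E
```

```text
t10 -40 -5 137 [-21.1 -20.4 -18.3]
t10 0 20 41 [-20.9 -20.7 -19.5]
t10 30 60 135 [-88.3 -20.5 -18. ]
t11 -40 -5 146 [-21.1 -20.4 -17.9]
t11 0 20 46 [-20.9 -20.6 -19.3]
t11 30 60 138 [-88.3 -20.5 -17.7]
```

View pics/t10c.png

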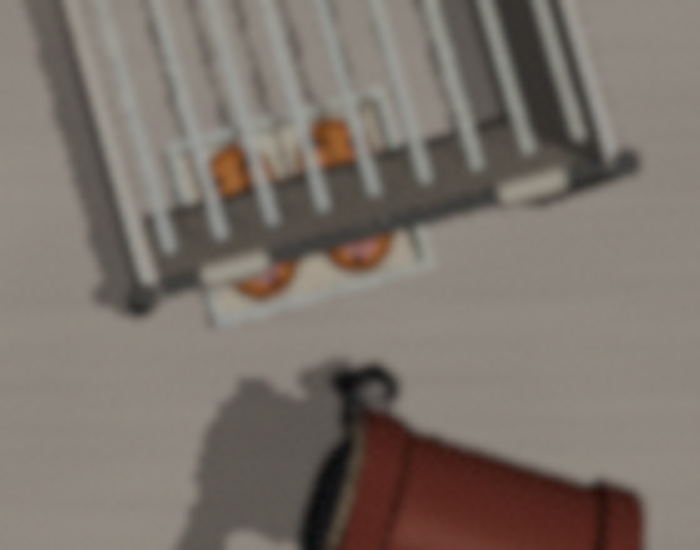

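View pics/t8c.png

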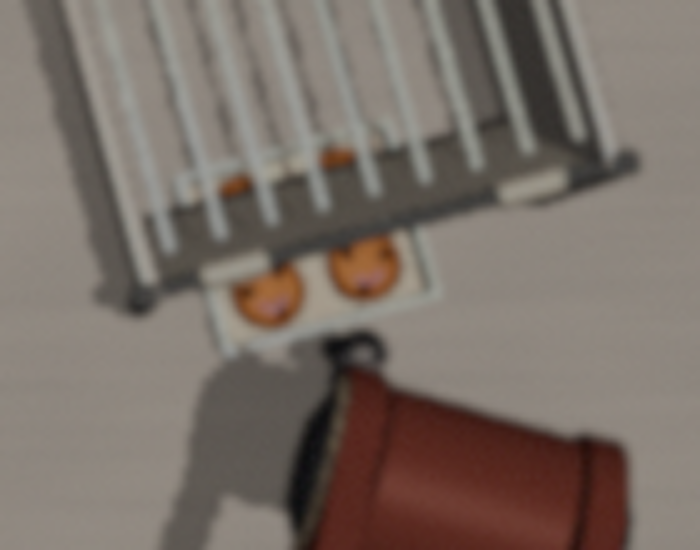

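The test shove gives an effective friction of about 0.40, and the near end is now at about -21 mm. At the expected ~0.65 m/s, with the finger opening added, the tray should slide 50 mm or more. Setting up the final shove.

Call:
play_rows --motion '[[-0.26,[0.02,0.005,0],0],[-0.26,[0.0334,0.0087,0],0],[-0.26,[0.0334,0.0087,0],0],[-0.26,[0.0334,0.0087,0],0],[-0.26,[0.0334,0.0087,0],0]]'

```text
time: 12.25
tool_pos: [0.5377, -0.0819, 0.0022]
tool_rot: [0.701, -0.089, 0.702, 0.089]
contact_force: [-0.4, -0.2, 0.2]
gripper_width: 0.627
```

Call:
play_rows --motion '[[-0.26,[0,0,0],0],[-0.26,[0,0,0],0],[-0.26,[0,0,0],0]]'

```text
time: 12.55
tool_pos: [0.5381, -0.082, 0.0026]
tool_rot: [0.701, -0.089, 0.701, 0.089]
contact_force: [1.1, 0.2, -0.5]
gripper_width: 0.629
```

Run:
```python
from nw import *
exec(open('st.py').read()); near('t12'); exec(open('st.py').read())
```

```text
12.55 [-104.6   18.3] z 2.6 w 0.629 jv [ 0.  0. -0.  0. -0.  0.] F [ 1.1  0.2 -0.5]
t12 -40 -5 145 [-21.  -20.4 -18.1]
t12 0 20 43 [-20.9 -20.6 -19.4]
t12 30 60 141 [-20.9 -20.2 -17.4]
12.6 [-104.5   18.3] z 2.6 w 0.632 jv [ 0.  0. -0.  0. -0.  0.] F [-0.3  0.   0.6]
```

View pics/t12c.png

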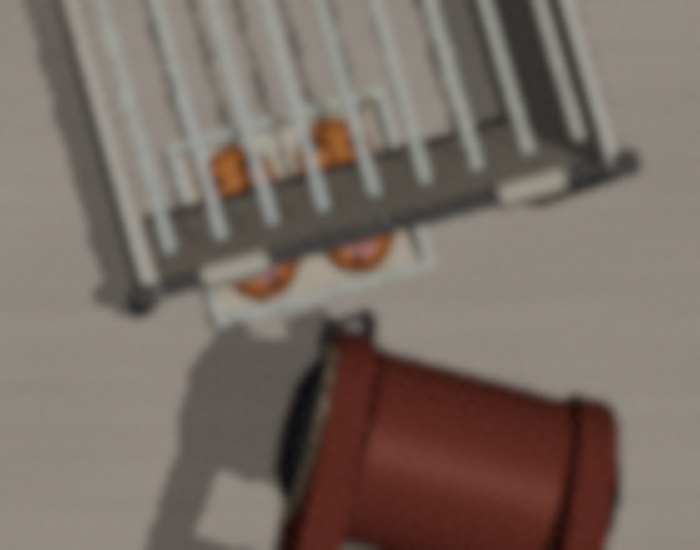

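The tray is square with its near end at -21 mm, and the finger is lined up at y≈18 mm. Shoving now.

Call:
play_rows --motion '[[-1,[0,0,0],0],[-1,[0.0484,0.0125,0],0],[-1,[0.0436,0.0113,0],0],[-1,[0.0436,0.0113,0],0],[-1,[0.0436,0.0113,0],0]]'

```text
time: 13.1
tool_pos: [0.5816, -0.0707, 0.0027]
tool_rot: [0.701, -0.089, 0.701, 0.089]
contact_force: [0.1, -0.7, 0.3]
gripper_width: 1.002
```

Run:
```python
from nw import *
exec(open('st.py').read()); near('t13')
im=cv2.imread('pics/t13.png');cv2.imwrite('pics/t13d.png',cv2.resize(im[70:230,280:440],None,fx=4,fy=3.7,interpolation=cv2.INTER_CUBIC))
save('scene','s13.png');im=cv2.imread('pics/s13.png');cv2.imwrite('pics/s13c.png',cv2.resize(im[100:310,160:340],None,fx=3.5,fy=2.8,interpolation=cv2.INTER_CUBIC))
```

```text
13.1 [-59.7  18.4] z 2.7 w 1.002 jv [-0.   -0.02  0.01  0.   -0.    0.  ] F [ 0.1 -0.7  0.3]
t13 -40 -5 170 [38.8 40.3 47.5]
t13 0 20 21 [39.  39.6 40.8]
t13 30 60 208 [39.1 40.7 53.3]
```

View pics/t13d.png

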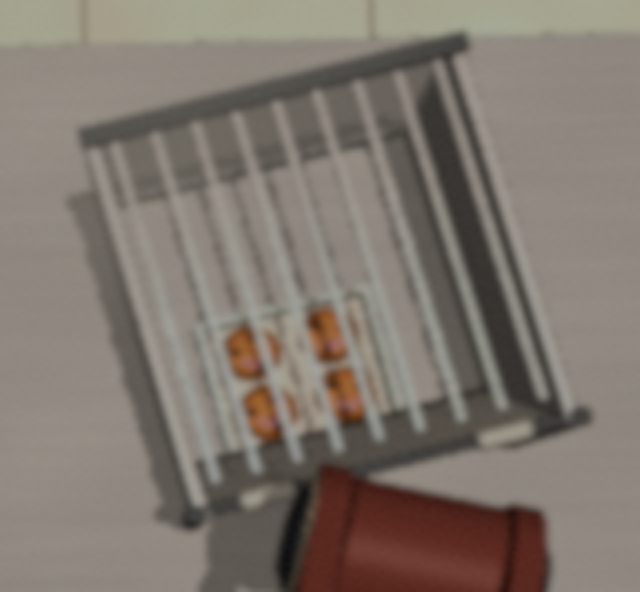

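View pics/s13c.png

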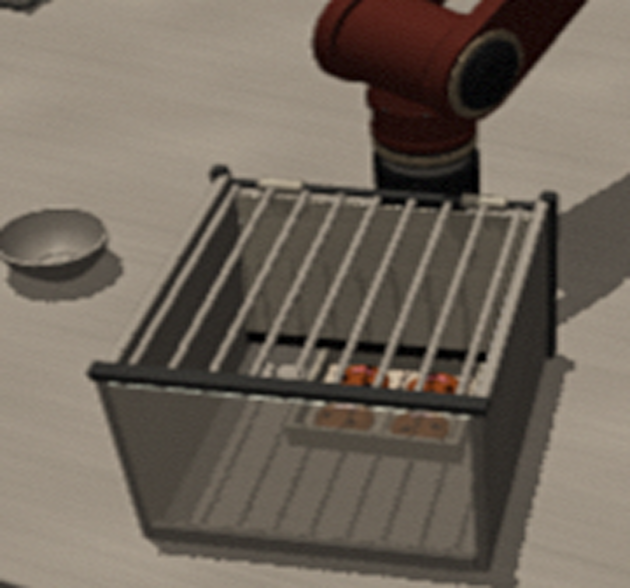

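Run:
```python
from h import *
for k in range(2):
  im,W=pose('t14'); c=cookies(im,W);print([(np.round(local(x[0])*1000,1),x[1]) for x in c])
  o=np.array([0.644,-0.0735]);a=0.2536
  x=(W[...,0]-o[0])*np.cos(a)+(W[...,1]-o[1])*np.sin(a);y=-(W[...,0]-o[0])*np.sin(a)+(W[...,1]-o[1])*np.cos(a);z=W[...,2]
  m=(z>.015)&(z<.032)&(x>.09)&(x<.22)&(abs(y-.018)<.07)
  print('front',np.percentile(x[m]*1000,[80,90,95,99,100]),'y',np.percentile(y[m]*1000,[0,2,98,100]))
  # orange pixel extents along case x
  hsv=cv2.cvtColor(im,cv2.COLOR_RGB2HSV);m=(hsv[...,0]<14)&(hsv[...,1]>110)&(z<.04)&(x>0)&(x<.2)&(abs(y)<.1)
  print('cookies x',np.percentile(x[m]*1000,[0,2,50,98,100]))
exec(open('st.py').read())
for n in['top','scene']:
  cams.grab_frame(n)
  print(n,[(np.round(local(r['at'][:2])*1000),round(r['at'][2]*1000),round(r['score'],2)) for r in nets.landmark_of(n,'tray')[:2]])
  print(n,'edge',[(np.round(local(r['at'][:2])*1000),round(r['at'][2]*1000),round(r['score'],2)) for r in nets.landmark_of(n,'flap_edge')[:2]])
```

```text
[(array([107. ,  -9.9]), np.int32(79)), (array([108.3,  47.3]), np.int32(69)), (array([59.8, -9.9]), np.int32(80)), (array([61.1, 47.2]), np.int32(70))]
front [133.41841591 134.78669088 136.05501311 136.74885554 137.87134462] y [-44.83542368 -43.90729526  75.11029033  75.77730038]
cookies x [ 39.00314134  41.65259668  89.71230002 123.45884672 125.52700588]
[(array([106.8,  -9.9]), np.int32(77)), (array([108.3,  47.3]), np.int32(70)), (array([59.8, -9.9]), np.int32(81)), (array([61.7, 47.3]), np.int32(73))]
front [133.41144249 135.00955916 135.81001737 137.02232866 137.44144533] y [-44.96629274 -43.88739667  75.01502912  75.84983335]
cookies x [ 38.91817311  41.47803833  80.00136383 123.18754151 125.9762098 ]
13.3 [-59.5  18.2] z 3.2 w 0.996 jv [ 0.  0. -0. -0. -0.  0.] F [ 0.2 -0.5  0.5]
top [(array([79., 16.]), 1, 0.76)]
top edge [(array([40., -3.]), 22, 0.96)]
scene [(array([83., 12.]), -1, 0.74)]
scene edge [(array([32.,  1.]), 22, 0.73)]
```

The shove carried the tray fully through the opening, but its near end stopped at about 36 mm. The flap still rests on the near rim at x≈39–40 mm, so it isn't finished. I'll draw back, look from outside, and check whether the tool can be leaned for more reach.

Call:
play_rows --motion '[[-1,[-0.03,-0.008,0],0],[-1,[-0.07,-0.018,0],0],[-1,[-0.11,-0.03,0.02],0],[-1,[-0.11,-0.03,0.07],0],[-1,[-0.11,-0.03,0.12],0]]'

```text
time: 14.1
tool_pos: [0.4686, -0.1, 0.1211]
tool_rot: [0.7, -0.088, 0.703, 0.09]
contact_force: [2.3, 0.0, 1.2]
gripper_width: 1.0
```

Run:
```python
from nw import *
exec(open('st.py').read()); near('t15')
im,W=pose('t16'); c=cookies(im,W);print([(np.round(local(x[0])*1000,1),x[1]) for x in c])
cv2.imwrite('pics/t16d.png',cv2.resize(im[150:230,290:440,::-1],None,fx=5,fy=5,interpolation=cv2.INTER_CUBIC))
s=state();print(s['tool_rot'],s['joint_pos'])
cams.grab_frame('top');print([(np.round(local(r['at'][:2])*1000),round(r['at'][2]*1000),round(r['score'],2)) for r in nets.landmark_of('top','flap_edge')[:2]])
```

```text
14.1 [-176.4   18.4] z 121.1 w 1.0 jv [ 0.01 -0.67 -0.42 -0.    0.99  0.  ] F [2.3 0.  1.2]
t15 -40 -5 180 [38.5 39.4 47.9]
t15 0 20 28 [38.7 39.7 41.5]
t15 30 60 203 [39.3 40.6 51.2]
[(array([107.1,  -9.6]), np.int32(73)), (array([108.2,  47.3]), np.int32(70)), (array([ 59.8, -10. ]), np.int32(81)), (array([60.9, 47.1]), np.int32(72))]
[ 0.70626974 -0.09179793  0.6966003   0.08662683] [-3.64752942e-01 -2.11116302e-01  2.03338330e+00  2.73589520e-06
  1.30381819e+00 -6.17766256e-01]
[(array([38., -2.]), 21, 0.8)]
```

View pics/t16d.png

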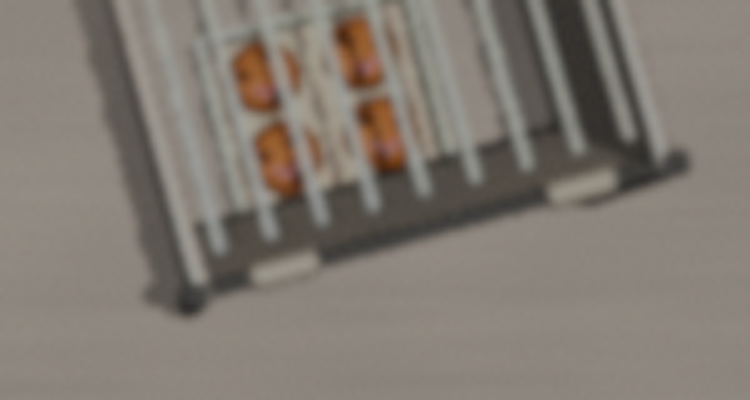

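Call:
play_rows --motion '[[-1,[-0.04,0,0.03],0],[-1,[-0.08,0,0.06],0],[-1,[-0.12,0,0.08],0],[-1,[-0.17,0,0.08],0],[-1,[-0.21,0,0.08],0]]'

```text
time: 14.8
tool_pos: [0.2602, -0.1, 0.2012]
tool_rot: [0.701, -0.089, 0.702, 0.09]
contact_force: [-1.6, -0.8, 1.1]
gripper_width: 1.003
```

```bash
cat > rt.py <<'E'
from h import *
from scipy.spatial.transform import Rotation as Ro
s=state();q=s['tool_rot'];R=Ro.from_quat([q[1],q[2],q[3],q[0]]).as_matrix()
print(s['time'],np.round(s['tool_pos'],4),'finger dir',np.round(R[:,0],3),'jaw',np.round(R[:,2],3),'j',np.round(s['joint_pos'],3))
E
python3 rt.py
```

```text
14.8 [ 0.2602 -0.1     0.2012] finger dir [-0.003  0.001 -1.   ] jaw [ 0.968  0.252 -0.002] j [-0.636 -0.954  2.376 -0.     1.723 -0.891]
```

Call:
play_rows --motion '[[-1,[-0.04,0,0],0],[-1,[-0.08,0,0],0],[-1,[-0.08,0,0],0]]'

```text
time: 15.1
tool_pos: [0.2235, -0.1245, 0.2018]
tool_rot: [0.69, -0.08, 0.713, 0.097]
contact_force: [0.6, -0.8, 0.2]
gripper_width: 1.004
```

```bash
python3 rt.py
```

```text
15.1 [ 0.2235 -0.1245  0.2018] finger dir [-0.035  0.02  -0.999] jaw [ 0.968  0.248 -0.028] j [-0.791 -1.008  2.398 -0.01   1.79  -1.043]
```

Call:
play_rows --motion '[[-1,[-0.04,0,0],0],[-1,[-0.06,0,0],0],[-1,[-0.06,0,0],0]]'

```text
time: 15.4
tool_pos: [0.1979, -0.1494, 0.2045]
tool_rot: [0.683, -0.073, 0.719, 0.104]
contact_force: [-0.2, 0.4, 0.9]
gripper_width: 0.996
```

```bash
python3 rt.py
```

```text
15.4 [ 0.1979 -0.1494  0.2045] finger dir [-0.057  0.037 -0.998] jaw [ 0.967  0.249 -0.046] j [-0.924 -1.008  2.394 -0.024  1.819 -1.18 ]
```

Call:
play_rows --motion '[[-1,[0.05,0,0],0],[-1,[0.1,0,0],0],[-1,[0.15,0,0],0],[-1,[0.2,0,0],0],[-1,[0.2,0,0],0]]'

```text
time: 15.9
tool_pos: [0.4018, -0.1471, 0.2014]
tool_rot: [0.681, -0.074, 0.721, 0.108]
contact_force: [-0.8, 0.9, 0.5]
gripper_width: 0.995
```

```bash
python3 rt.py
```

```text
15.9 [ 0.4018 -0.1471  0.2014] finger dir [-0.062  0.041 -0.997] jaw [ 0.965  0.256 -0.05 ] j [-0.528 -0.374  2.042  0.004  1.547 -0.786]
```

Useful result: commanding past the inner reach limit leaves the tool slightly leaned, and the lean persists (2–4° so far). A lean of about 25° with the fingers leading would let closed fingers reach under the bar and push the tray the last few centimetres. I'll build that lean up high in free space.

Call:
play_rows --motion '[[0,[0,0,0.05],0.15],[0,[0,0,0.1],0.3],[0,[0,0,0.15],0.45],[0,[0,0,0.2],0.6],[0,[0,0,0.2],0.75]]'

```text
time: 16.4
tool_pos: [0.3998, -0.1489, 0.4139]
tool_rot: [0.599, -0.339, 0.638, 0.345]
contact_force: [-0.0, 0.4, -0.3]
gripper_width: 0.501
```

Call:
play_rows --motion '[[0,[-0.04,0.015,0],0.1],[0,[-0.08,0.03,0],0.2],[0,[-0.12,0.044,0],0.2],[0,[-0.17,0.06,0],0.2],[0,[-0.22,0.08,0],0.2]]'

```text
time: 16.9
tool_pos: [0.1946, -0.0738, 0.4096]
tool_rot: [0.557, -0.39, 0.608, 0.41]
contact_force: [-69.6, 47.7, 17.2]
gripper_width: 0.5
```

```bash
python3 rt.py
```

```text
16.9 [ 0.1946 -0.0738  0.4096] finger dir [-0.075 -0.018 -0.997] jaw [ 0.356  0.933 -0.043] j [-0.643 -1.012  2.055 -0.071  2.147 -1.885]
```

That reads 84 N of force, probably gripper against the arm's own shoulder. Backing out at once.

Call:
play_rows --motion '[[0,[0.05,-0.02,0],0],[0,[0.09,-0.035,0],0],[0,[0.13,-0.05,0],0],[0,[0.13,-0.05,0],0],[0,[0.13,-0.05,0],0]]'

```text
time: 17.4
tool_pos: [0.3266, -0.1247, 0.4088]
tool_rot: [0.557, -0.391, 0.608, 0.409]
contact_force: [0.4, 0.6, 0.3]
gripper_width: 0.502
```

```bash
python3 rt.py
python3 - <<'E'
from h import *
print(state()['contact_force'],state()['ft_torque'],state()['joint_efforts'])
save('scene','s17.png')
E
```

```text
17.4 [ 0.3266 -0.1247  0.4088] finger dir [-0.073 -0.02  -0.997] jaw [ 0.356  0.933 -0.045] j [-0.535 -0.624  1.871 -0.058  1.947 -1.759]
[0.40086852 0.56607974 0.29940981] [ 0.00830775 -0.00443334  0.01242742] [-1.66147691e-02 -9.72474217e+00 -3.71016204e+01 -1.49420584e-01
  5.82745112e-02  1.15442189e-02]
```

View pics/s17.png

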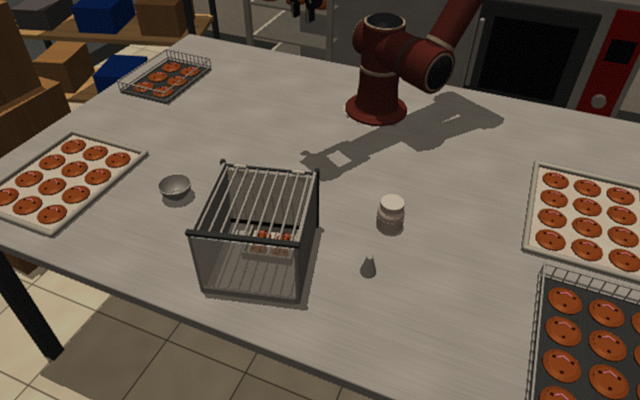

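The force is back to zero and nothing on the worktop was disturbed; the contact can only have been the gripper against the robot's own shoulder. I'll use the outer reach limit instead, high up and straight out, where nothing is in the way.

Call:
play_rows --motion '[[1,[0.043,0.026,0],0.15],[1,[0.085,0.051,0],0.3],[1,[0.128,0.077,0],0.45],[1,[0.171,0.103,0],0.62],[1,[0.214,0.129,0],0.62]]'

```text
time: 17.95
tool_pos: [0.5399, 0.0051, 0.4122]
tool_rot: [-0.407, 0.561, -0.457, -0.558]
contact_force: [0.2, -0.6, 1.0]
gripper_width: 0.001
```

Call:
play_rows --motion '[[1,[0.043,0.026,0],0],[1,[0.085,0.051,0],0],[1,[0.128,0.077,0],0],[1,[0.171,0.103,0],0],[1,[0.214,0.129,0],0]]'

```text
time: 18.45
tool_pos: [0.7533, 0.1331, 0.4128]
tool_rot: [-0.408, 0.56, -0.458, -0.558]
contact_force: [0.5, 1.0, 1.5]
gripper_width: -0.0
```

```bash
python3 rt.py
```

```text
18.45 [0.7533 0.1331 0.4128] finger dir [-0.041 -0.058 -0.997] jaw [-0.25   0.967 -0.046] j [ 0.097  0.388  0.932 -0.056  1.868 -1.741]
```

Call:
play_rows --motion '[[1,[0.043,0.026,0],0],[1,[0.085,0.051,0],0],[1,[0.128,0.077,0],0],[1,[0.17,0.08,0],0],[1,[0.21,0.09,0],0]]'

```text
time: 18.95
tool_pos: [0.9138, 0.2107, 0.3897]
tool_rot: [-0.413, 0.564, -0.453, -0.554]
contact_force: [-0.6, -0.0, 13.4]
gripper_width: 0.005
```

```bash
python3 rt.py; python3 st.py
```

```text
18.95 [0.9138 0.2107 0.3897] finger dir [-0.023 -0.054 -0.998] jaw [-0.251  0.967 -0.046] j [ 0.162  1.019  0.055 -0.057  2.099 -1.69 ]
18.95 [332.4 207.4] z 389.7 w 0.005 jv [-0.    0.35 -0.    0.01 -0.11  0.01] F [-0.6 -0.  13.4]
```

Call:
play_rows --motion '[[1,[0.04,0.01,0],0],[1,[0.08,0.02,0],0],[1,[0.12,0.03,0],0],[1,[0.16,0.04,0],0],[1,[0.2,0.05,0],0]]'

```text
time: 19.45
tool_pos: [0.9419, 0.2175, 0.3486]
tool_rot: [-0.424, 0.573, -0.442, -0.545]
contact_force: [-0.4, -0.1, -0.3]
gripper_width: 0.002
```

```bash
python3 rt.py; python3 st.py
```

```text
19.45 [0.9419 0.2175 0.3486] finger dir [ 0.017 -0.045 -0.999] jaw [-0.251  0.967 -0.048] j [ 0.164  1.061  0.055 -0.052  2.016 -1.683]
19.45 [361.4 206.9] z 348.6 w 0.002 jv [ 0.    0.09  0.    0.   -0.09  0.01] F [-0.4 -0.1 -0.3]
```

Call:
play_rows --motion '[[1,[0.24,0.06,0.05],0],[1,[0.24,0.06,0.05],0],[1,[0.24,0.06,0.05],0],[1,[0.24,0.06,0.05],0],[1,[0.24,0.06,0.05],0]]'

```text
time: 19.95
tool_pos: [0.9602, 0.2225, 0.3219]
tool_rot: [-0.432, 0.58, -0.433, -0.538]
contact_force: [0.6, -0.6, 0.1]
gripper_width: -0.003
```

```bash
python3 rt.py; python3 st.py
```

```text
19.95 [0.9602 0.2225 0.3219] finger dir [ 0.047 -0.038 -0.998] jaw [-0.251  0.967 -0.048] j [ 0.165  1.088  0.056 -0.049  1.957 -1.679]
19.95 [380.3 207.2] z 321.9 w -0.003 jv [ 0.    0.03 -0.    0.   -0.03  0.  ] F [ 0.6 -0.6  0.1]
```

Call:
play_rows --motion '[[1,[0,0,0.2],0],[1,[0,0,0.2],0],[1,[0,0,0.2],0],[1,[0,0,0.2],0],[1,[0,0,0.2],0]]'

```text
time: 20.45
tool_pos: [0.898, 0.2072, 0.4795]
tool_rot: [-0.441, 0.588, -0.423, -0.53]
contact_force: [0.2, 0.1, 0.4]
gripper_width: 0.0
```

```bash
python3 rt.py; python3 st.py
```

```text
20.45 [0.898  0.2072 0.4795] finger dir [ 0.081 -0.031 -0.996] jaw [-0.25   0.967 -0.05 ] j [ 0.159  0.921  0.055 -0.05   2.089 -1.693]
20.45 [316.3 208. ] z 479.5 w 0.0 jv [-0.01 -0.1   0.01  0.    0.08 -0.01] F [0.2 0.1 0.4]
```

Leaning this way is slow. Turning past the last joint's limit should build lean faster, so I'll try that up here in free space.

Call:
play_rows --motion '[[1,[-0.02,-0.005,0.03],0.15],[1,[-0.04,-0.01,0.06],0.3],[1,[-0.04,-0.01,0.06],0.45],[1,[-0.04,-0.01,0.06],0.6],[1,[-0.04,-0.01,0.06],0.75]]'

```text
time: 20.95
tool_pos: [0.8593, 0.1974, 0.535]
tool_rot: [-0.213, 0.702, -0.177, -0.656]
contact_force: [-0.3, 0.6, -0.9]
gripper_width: -0.002
```

Call:
play_rows --motion '[[1,[0,0,0],0.15],[1,[0,0,0],0.3],[1,[0,0,0],0.45],[1,[0,0,0],0.6],[1,[0,0,0],0.75]]'

```text
time: 21.45
tool_pos: [0.8584, 0.2022, 0.5341]
tool_rot: [0.033, 0.718, 0.088, -0.69]
contact_force: [-0.2, -0.4, 0.2]
gripper_width: -0.0
```

```bash
python3 rt.py; python3 st.py
```

```text
21.45 [0.8584 0.2022 0.5341] finger dir [ 0.034  0.08  -0.996] jaw [-0.984 -0.169 -0.047] j [ 0.123  0.859  0.055  0.092  2.181 -3.136]
21.45 [276.7 213.1] z 534.1 w -0.0 jv [ 0.03  0.22 -0.34  0.17  0.22 -0.03] F [-0.2 -0.4  0.2]
```

Call:
play_rows --motion '[[1,[0,0,0],0.15],[1,[0,0,0],0.3],[1,[0,0,0],0.45]]'

```text
time: 21.75
tool_pos: [0.8357, 0.2539, 0.5402]
tool_rot: [0.034, 0.698, 0.165, -0.696]
contact_force: [0.9, -0.1, -0.1]
gripper_width: -0.002
```

```bash
python3 rt.py; python3 st.py
```

```text
21.75 [0.8357 0.2539 0.5402] finger dir [-0.023  0.182 -0.983] jaw [-0.96  -0.278 -0.029] j [ 0.151  0.856  0.056  0.231  2.212 -3.135]
21.75 [267.7 268.8] z 540.2 w -0.002 jv [-0.09 -0.    0.    0.42  0.1  -0.  ] F [ 0.9 -0.1 -0.1]
```

Call:
play_rows --motion '[[1,[-0.03,-0.01,0],0.15],[1,[-0.03,-0.01,0],0.3],[1,[-0.03,-0.01,0],0.45],[1,[-0.03,-0.01,0],0.6],[1,[-0.03,-0.01,0],0.75]]'

```text
time: 22.25
tool_pos: [0.7763, 0.2932, 0.5629]
tool_rot: [-0.04, -0.627, -0.287, 0.723]
contact_force: [0.3, 0.4, 0.3]
gripper_width: -0.0
```

```bash
python3 rt.py; python3 st.py
```

```text
22.25 [0.7763 0.2932 0.5629] finger dir [-0.211  0.302 -0.93 ] jaw [-0.884 -0.466  0.049] j [ 0.159  0.847  0.056  0.484  2.348 -3.135]
22.25 [220.1 321.8] z 562.9 w -0.0 jv [-0.06  0.04  0.    0.49  0.21 -0.  ] F [0.3 0.4 0.3]
```

Call:
play_rows --motion '[[1,[0,0,0],0.15],[1,[0,0,0],0.3],[1,[0,0,0],0.45],[1,[0,0,0],0.6],[1,[0,0,0],0.75]]'

```text
time: 22.75
tool_pos: [0.7092, 0.326, 0.5798]
tool_rot: [-0.074, -0.519, -0.415, 0.743]
contact_force: [0.7, -0.5, -0.7]
gripper_width: -0.001
```

```bash
python3 rt.py; python3 st.py
```

```text
22.75 [0.7092 0.326  0.5798] finger dir [-0.449  0.321 -0.834] jaw [-0.71  -0.695  0.116] j [ 0.19   0.859  0.056  0.751  2.515 -3.135]
22.75 [163.4 370.4] z 579.8 w -0.001 jv [0.01 0.04 0.   0.52 0.31 0.  ] F [ 0.7 -0.5 -0.7]
```

The lean is now about 33°, with the fingers pointing at 144° in plan. I need to turn about -2.27 rad so they lead along the case's x. I'll turn and travel to in front of the opening, staying high.

Call:
play_rows --motion '[[1,[-0.016,-0.04,-0.01],-0.15],[1,[-0.032,-0.08,-0.02],-0.3],[1,[-0.048,-0.12,-0.03],-0.45],[1,[-0.064,-0.16,-0.04],-0.6],[1,[-0.08,-0.2,-0.05],-0.75]]'

```text
time: 23.25
tool_pos: [0.6379, 0.1482, 0.5357]
tool_rot: [0.171, -0.626, -0.222, 0.727]
contact_force: [0.7, -0.2, 1.3]
gripper_width: -0.003
```

Call:
play_rows --motion '[[1,[-0.016,-0.04,-0.01],-0.15],[1,[-0.032,-0.08,-0.02],-0.3],[1,[-0.048,-0.12,-0.03],-0.45],[1,[-0.064,-0.16,-0.04],-0.6],[1,[-0.08,-0.2,-0.05],-0.75]]'

```text
time: 23.75
tool_pos: [0.558, -0.0522, 0.4866]
tool_rot: [-0.426, 0.665, -0.023, -0.614]
contact_force: [0.3, -1.0, 0.7]
gripper_width: 0.0
```

```bash
python3 rt.py; python3 st.py
```

```text
23.75 [ 0.558  -0.0522  0.4866] finger dir [ 0.246  0.492 -0.835] jaw [-0.796  0.594  0.115] j [-0.512 -0.223  1.531  0.602  1.816 -2.823]
23.75 [-77.9  42.2] z 486.6 w 0.0 jv [-0.84 -0.62  0.69 -0.05 -0.43  0.49] F [ 0.3 -1.   0.7]
```

Call:
play_rows --motion '[[1,[0,0,0],-0.15],[1,[0,0,0],-0.3],[1,[0,0,0],-0.45],[1,[0,0,0],-0.6],[1,[0,0,0],-0.75]]'

```text
time: 24.25
tool_pos: [0.5586, -0.0511, 0.4872]
tool_rot: [0.621, -0.61, 0.265, 0.415]
contact_force: [-0.4, 0.6, -0.1]
gripper_width: -0.001
```

```bash
python3 rt.py; python3 st.py
```

```text
24.25 [ 0.5586 -0.0511  0.4872] finger dir [ 0.515  0.192 -0.835] jaw [-0.177  0.977  0.115] j [-0.422 -0.457  1.709  0.399  1.46  -2.095]
24.25 [-77.   43.1] z 487.2 w -0.001 jv [ 0.35 -0.36  0.25 -0.7  -0.64  1.63] F [-0.4  0.6 -0.1]
```

Call:
play_rows --motion '[[1,[-0.016,-0.03,-0.01],-0.103],[1,[-0.016,-0.03,-0.06],-0.103],[1,[-0.016,-0.03,-0.11],-0.103],[1,[-0.016,-0.03,-0.16],-0.103],[1,[-0.016,-0.03,-0.21],-0.103]]'

```text
time: 24.75
tool_pos: [0.5423, -0.0804, 0.2754]
tool_rot: [0.64, -0.597, 0.294, 0.384]
contact_force: [1.0, 0.3, -0.0]
gripper_width: 0.001
```

Call:
play_rows --motion '[[1,[0,0,-0.05],0],[1,[0,0,-0.1],0],[1,[0,0,-0.15],0],[1,[0,0,-0.19],0],[1,[0,0,-0.22],0]]'

```text
time: 25.25
tool_pos: [0.5406, -0.0795, 0.0536]
tool_rot: [0.64, -0.596, 0.295, 0.386]
contact_force: [0.6, -0.6, 0.1]
gripper_width: 0.001
```

```bash
python3 rt.py; python3 st.py
python3 - <<'E'
from nw import *
near('t20')
im,d=save('wrist','w20.png')
im,d=save('scene','s20.png');cv2.imwrite('pics/s20c.png',cv2.resize(im[0:250,160:410,::-1],None,fx=2.4,fy=2.4,interpolation=cv2.INTER_CUBIC))
E
```

```text
25.25 [ 0.5406 -0.0795  0.0536] finger dir [ 0.528  0.142 -0.837] jaw [-0.082  0.99   0.116] j [-0.476 -0.219  2.27   0.585  0.731 -2.467]
25.25 [-101.6   20.2] z 53.6 w 0.001 jv [-0.    0.59  0.08  0.4  -0.6  -0.54] F [ 0.6 -0.6  0.1]
t20 -40 -5 174 [39.  40.5 49.4]
t20 0 20 30 [38.6 38.8 40.9]
t20 30 60 213 [40.  41.3 52.5]
```

View pics/s20c.png

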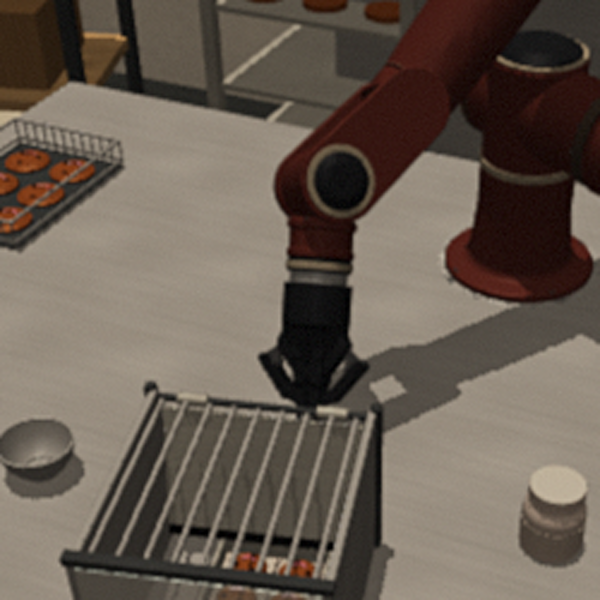

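View pics/w20.png

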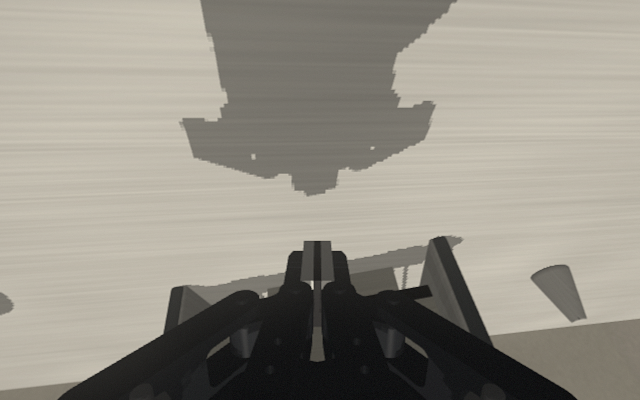

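Fingers shut and leaning about 33° toward the case, with bowl, tub and nozzle undisturbed. Lowering, then going slowly in under the flap.

Call:
play_rows --motion '[[1,[0.001,-0.006,-0.02],0],[1,[0.001,-0.006,-0.035],0],[1,[0.001,-0.006,-0.043],0],[1,[0.001,-0.006,-0.043],0],[1,[0.001,-0.006,-0.043],0]]'

```text
time: 25.9
tool_pos: [0.5448, -0.0868, 0.0167]
tool_rot: [0.64, -0.598, 0.293, 0.384]
contact_force: [-0.0, -0.3, 0.5]
gripper_width: -0.0
```

```bash
python3 rt.py; python3 st.py
```

```text
25.9 [ 0.5448 -0.0868  0.0167] finger dir [ 0.534  0.14  -0.834] jaw [-0.083  0.99   0.113] j [-0.488 -0.122  2.266  0.662  0.654 -2.573]
25.9 [-99.4  12. ] z 16.7 w -0.0 jv [-0.   -0.01 -0.    0.   -0.   -0.  ] F [-0.  -0.3  0.5]
```

Call:
play_rows --motion '[[1,[0.019,0.005,0],0],[1,[0.039,0.01,0],0],[1,[0.058,0.015,0],0],[1,[0.077,0.02,0],0],[1,[0.097,0.025,0],0]]'

```text
time: 26.4
tool_pos: [0.6425, -0.0613, 0.0169]
tool_rot: [0.64, -0.598, 0.293, 0.384]
contact_force: [1.1, -0.3, 0.4]
gripper_width: -0.003
```

```bash
python3 rt.py; python3 st.py
```

```text
26.4 [ 0.6425 -0.0613  0.0169] finger dir [ 0.534  0.14  -0.834] jaw [-0.083  0.99   0.113] j [-0.349  0.091  2.056  0.608  0.583 -2.415]
26.4 [ 1.6 12.1] z 16.9 w -0.003 jv [ 0.24  0.42 -0.45 -0.14 -0.09  0.32] F [ 1.1 -0.3  0.4]
```

Call:
play_rows --motion '[[1,[0.005,0.001,-0.003],0],[1,[0.01,0.0025,-0.005],0],[1,[0.014,0.0035,-0.005],0],[1,[0.019,0.005,-0.005],0],[1,[0.019,0.005,-0.005],0]]'

```text
time: 26.9
tool_pos: [0.6599, -0.0565, 0.0102]
tool_rot: [0.64, -0.597, 0.294, 0.384]
contact_force: [0.3, -0.7, 0.2]
gripper_width: -0.002
```

```bash
python3 st.py
python3 - <<'E'
from nw import *
near('t21');im,W=pose('t21'); c=cookies(im,W);print([(np.round(local(x[0])*1000,1),x[1]) for x in c])
cv2.imwrite('pics/t21d.png',cv2.resize(im[150:290,290:440,::-1],None,fx=4,fy=4,interpolation=cv2.INTER_CUBIC))
im,d=save('scene','s21.png');cv2.imwrite('pics/s21c.png',cv2.resize(im[70:270,180:340,::-1],None,fx=3,fy=3,interpolation=cv2.INTER_CUBIC))
W=pts('scene',d)
o=np.array([0.644,-0.0735]);a=0.2536
x=(W[...,0]-o[0])*np.cos(a)+(W[...,1]-o[1])*np.sin(a);y=-(W[...,0]-o[0])*np.sin(a)+(W[...,1]-o[1])*np.cos(a);z=W[...,2]
for lo in range(150,260,10):
  m=(z*1000>lo)&(z*1000<lo+10)&(abs(y-.012)<.06)&(x<0.01)&(x>-.2)
  if m.sum()>3:print(lo,m.sum(),np.round(np.percentile(x[m]*1000,[50,95,100])))
E
```

```text
26.9 [19.7 12.5] z 10.2 w -0.002 jv [-0.   -0.    0.01  0.    0.01 -0.01] F [ 0.3 -0.7  0.2]
t21 -40 -5 167 [39.  40.6 50.5]
t21 0 20 21 [40.5 40.8 41.8]
t21 30 60 205 [38.3 40.3 52.9]
[(array([107.1,  -9.6]), np.int32(75)), (array([108.9,  47.5]), np.int32(72)), (array([ 59.9, -10. ]), np.int32(78)), (array([60.9, 47.1]), np.int32(73))]
150 275 [ 3.  9. 10.]
160 247 [-38.   6.   9.]
170 307 [-3.  5.  8.]
180 133 [-59.  -0.   7.]
190 146 [-66. -54. -48.]
200 175 [-73. -62. -60.]
210 151 [-82. -71. -68.]
220 119 [-83. -75. -73.]
230 108 [-86. -68. -66.]
240 157 [-87. -65. -62.]
250 218 [-91. -65. -61.]
```

View pics/s21c.png

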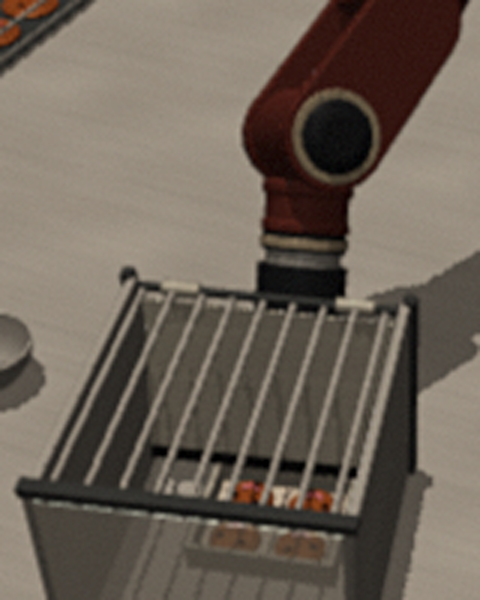

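The model matches: the gripper body is about 36 mm short of the bar, and the finger tip is just behind the tray. I'll push the last 25 mm slowly.

Call:
play_rows --motion '[[1,[0.004,0.001,0],0],[1,[0.008,0.002,0],0],[1,[0.012,0.003,0],0],[1,[0.0145,0.0037,0],0],[1,[0.0145,0.0037,0],0]]'

```text
time: 27.55
tool_pos: [0.6739, -0.0525, 0.0094]
tool_rot: [0.64, -0.597, 0.294, 0.385]
contact_force: [-2.0, -0.3, -1.1]
gripper_width: 0.003
```

```bash
python3 st.py
python3 - <<'E'
from h import *
im,W=pose('t22'); c=cookies(im,W);print([(np.round(local(x[0])*1000,1),x[1]) for x in c])
E
```

```text
27.55 [34.2 12.8] z 9.4 w 0.003 jv [ 0. -0.  0.  0. -0. -0.] F [-2.  -0.3 -1.1]
[(array([116.2, -10.1]), np.int32(79)), (array([117.9,  47. ]), np.int32(73)), (array([71.9, -9.4]), np.int32(75)), (array([72.6, 47. ]), np.int32(69))]
```

Call:
play_rows --motion '[[1,[0.004,0.001,0],0],[1,[0.008,0.002,0],0],[1,[0.01,0.0025,0],0],[1,[0.01,0.0025,0],0]]'

```text
time: 28.0
tool_pos: [0.6848, -0.0501, 0.0103]
tool_rot: [0.64, -0.597, 0.294, 0.384]
contact_force: [-0.3, -0.5, -0.9]
gripper_width: -0.002
```

```bash
python3 st.py
python3 - <<'E'
from h import *
im,W=pose('t23'); c=cookies(im,W);print([(np.round(local(x[0])*1000,1),x[1]) for x in c])
o=np.array([0.644,-0.0735]);a=0.2536
x=(W[...,0]-o[0])*np.cos(a)+(W[...,1]-o[1])*np.sin(a);y=-(W[...,0]-o[0])*np.sin(a)+(W[...,1]-o[1])*np.cos(a);z=W[...,2]
m=(z>.015)&(z<.032)&(x>.09)&(x<.22)&(abs(y-.018)<.07)
print('front',np.percentile(x[m]*1000,[80,90,95,99,100]))
cv2.imwrite('pics/t23d.png',cv2.resize(im[90:250,290:440,::-1],None,fx=3.7,fy=3.7,interpolation=cv2.INTER_CUBIC))
E
```

```text
28.0 [45.4 12.4] z 10.3 w -0.002 jv [-0.   -0.01  0.01  0.   -0.   -0.  ] F [-0.3 -0.5 -0.9]
[(array([127.8,  -9.9]), np.int32(77)), (array([128.7,  46.7]), np.int32(76)), (array([82.5, -9.4]), np.int32(71)), (array([84. , 47.3]), np.int32(65))]
front [153.68138901 155.56715246 156.5787013  158.14349289 158.61350474]
```

View pics/t23d.png

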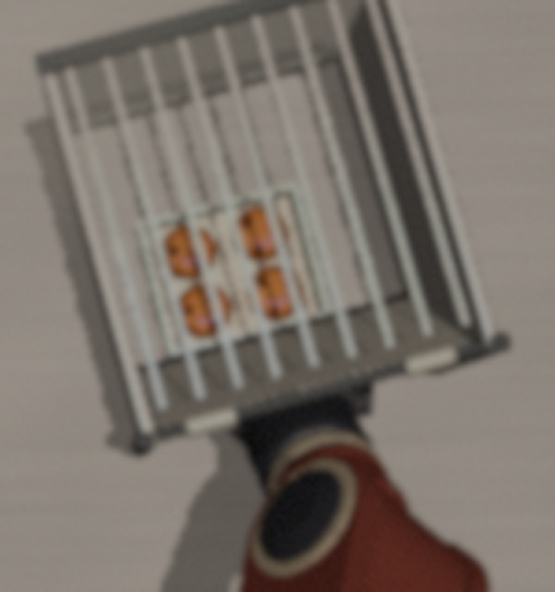

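The tray's near end is now at about 56 mm, past the 45 mm needed. Drawing straight back.

Call:
play_rows --motion '[[1,[-0.015,-0.004,0],0],[1,[-0.029,-0.0075,0],0],[1,[-0.044,-0.0113,0],0],[1,[-0.058,-0.015,0],0],[1,[-0.073,-0.019,0],0]]'

```text
time: 28.55
tool_pos: [0.6116, -0.0696, 0.011]
tool_rot: [0.64, -0.598, 0.294, 0.384]
contact_force: [0.2, 0.2, -0.0]
gripper_width: 0.002
```

Call:
play_rows --motion '[[1,[-0.025,-0.0065,0],0],[1,[-0.05,-0.013,0],0],[1,[-0.08,-0.021,0],0],[1,[-0.11,-0.0285,0.02],0],[1,[-0.14,-0.036,0.05],0]]'

```text
time: 29.05
tool_pos: [0.4692, -0.1046, 0.0588]
tool_rot: [0.64, -0.596, 0.294, 0.386]
contact_force: [0.4, 0.6, 1.0]
gripper_width: 0.002
```

Call:
play_rows --motion '[[1,[-0.02,-0.005,0.05],0],[1,[-0.02,-0.03,0.1],0],[1,[-0.02,-0.03,0.1],0],[1,[-0.02,-0.03,0.1],0],[1,[-0.02,-0.03,0.1],0]]'

```text
time: 29.55
tool_pos: [0.4509, -0.1348, 0.159]
tool_rot: [0.64, -0.597, 0.294, 0.385]
contact_force: [0.6, -0.4, -0.9]
gripper_width: -0.0
```

Call:
play_rows --motion '[[1,[0,0,0],0],[1,[0,0,0],0],[1,[0,0,0],0],[1,[0,0,0],0],[1,[0,0,0],0]]'

```text
time: 30.05
tool_pos: [0.4511, -0.1349, 0.1596]
tool_rot: [0.64, -0.597, 0.294, 0.385]
contact_force: [0.3, -0.6, -0.1]
gripper_width: -0.001
```

Call:
play_rows --motion '[[1,[0,0,0],0],[1,[0,0,0],0],[1,[0,0,0],0],[1,[0,0,0],0],[1,[0,0,0],0]]'

```text
time: 30.55
tool_pos: [0.4512, -0.1352, 0.16]
tool_rot: [0.64, -0.597, 0.294, 0.384]
contact_force: [-0.1, -0.6, 0.5]
gripper_width: 0.001
```

```bash
python3 st.py
python3 - <<'E'
from h import *
im,W=pose('t24'); c=cookies(im,W);print([(np.round(local(x[0])*1000,1),x[1]) for x in c])
cv2.imwrite('pics/t24d.png',cv2.resize(im[80:280,240:500,::-1],None,fx=3,fy=2.9,interpolation=cv2.INTER_CUBIC))
for n in['top','scene']:
  im,d=cams.grab_frame(n)
  for t in['tray','flap_edge','tub','nozzle','bowl']:
    print(n,t,[(np.round(r['at'],3),np.round(local(r['at'][:2])*1000),round(r['score'],2)) for r in nets.landmark_of(n,t)[:1]])
cv2.imwrite('pics/s24c.png',cv2.resize(im[100:310,150:420,::-1],None,fx=2.8,fy=2.8,interpolation=cv2.INTER_CUBIC))
E
```

```text
30.55 [-202.1  -11.4] z 160.0 w 0.001 jv [-0.  0.  0.  0. -0.  0.] F [-0.1 -0.6  0.5]
[(array([128. ,  -9.9]), np.int32(80)), (array([129. ,  46.6]), np.int32(78)), (array([83.4, -9.6]), np.int32(79)), (array([84.1, 47.1]), np.int32(73))]
top tray []
top flap_edge [(array([ 0.642, -0.072, -0.002]), array([-2.,  2.]), 0.58)]
top tub [(array([0.531, 0.213, 0.   ]), array([-37., 306.]), 0.82)]
top nozzle [(array([ 0.704,  0.204, -0.004]), array([128., 253.]), 0.47)]
top bowl [(array([ 0.652, -0.36 , -0.002]), array([ -64., -280.]), 0.64)]
scene tray []
scene flap_edge [(array([ 0.641, -0.071,  0.021]), array([-2.,  3.]), 0.96)]
scene tub [(array([0.534, 0.208, 0.002]), array([-36., 300.]), 0.92)]
scene nozzle [(array([ 0.704,  0.206, -0.002]), array([128., 256.]), 0.52)]
scene bowl [(array([ 0.655, -0.361,  0.001]), array([ -62., -281.]), 0.77)]
```

View pics/t24d.png

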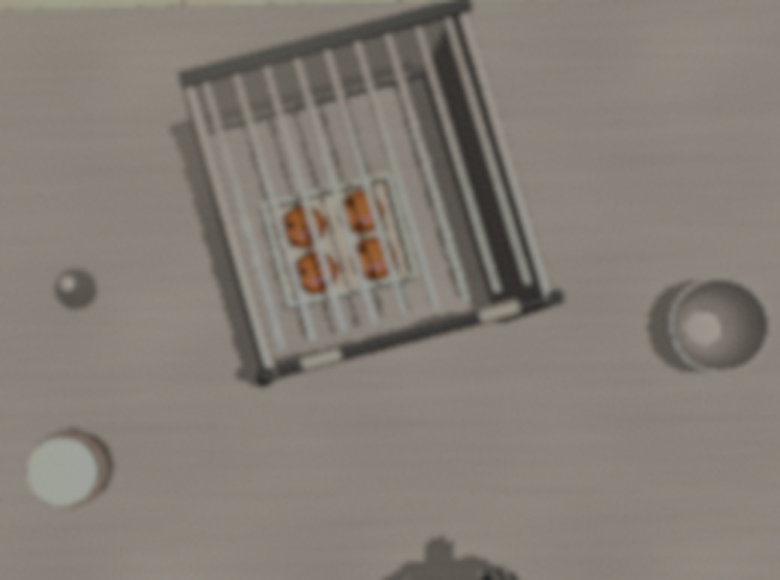

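View pics/s24c.png

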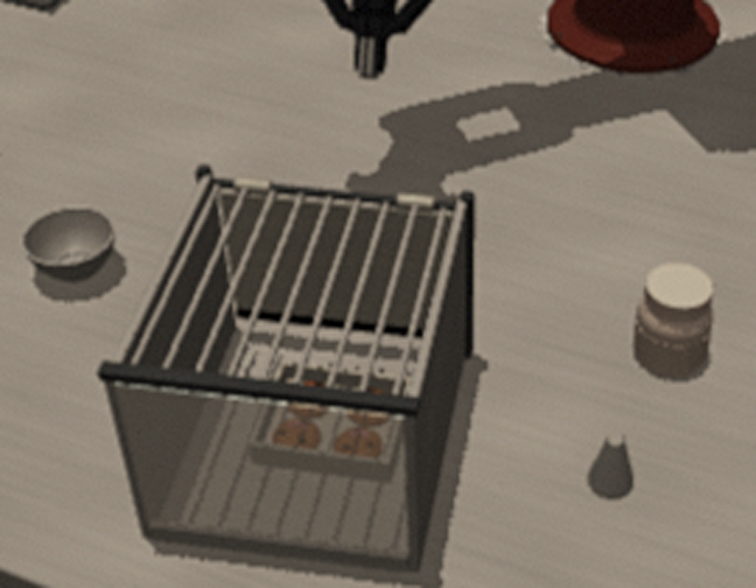

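The tray is inside and square, with its near end at about 56 mm. The flap edge is back at x≈-2 mm and 21 mm up, so it hangs shut. The bystanders haven't moved and the robot is clear, so I'm handing in.

```bash
python3 -c "
from plant import workorder
print(workorder.job_done())"
```

```text
the job is handed in; nothing more can be done
None
```

The tray is fully inside the case and the flap has swung shut behind it. I handed the job in at about 31 s. One force reading on the way might count against it, described below.

**What I did**
- **Lining up:** I squared the tray to the opening by pushing it with both open fingers.
- **First shove:** A quick single-finger shove sent it in, but its near end stopped at about 36 mm, with the flap still resting on its rim.
- **Finishing push:** With the tool upright, the gripper body meets the hinge bar before the fingers can reach that far. I leaned the tool about 33° by commanding poses past the reach and last-joint limits, high above the worktop. I then went in under the flap with the fingers shut, pushed the tray the last 20 mm slowly and drew back.

**Last checks**
- **Tray:** its near end is about 56 mm past the flap plane, and it is square and about 18 mm left of the middle line.
- **Flap:** both cameras put the flap edge within 2–3 mm of its shut position. The top camera's height reading for it (-2 mm) was wrong; the scene camera's 21 mm matches a shut flap.
- **Tray detection:** the network no longer found the tray at the end, so its position comes from the cookies in the top picture.
- **Other things:** the tub, nozzle and bowl are where they started, within the measuring error. The robot touches nothing.

**What could count against it**
- **Force:** while I was trying the lean near the base, the wrist force briefly read about 86 N. That is under the 120 N wrist limit. I think it was the gripper against the robot's own shoulder, or the jolt of stopping at a joint limit; I did not confirm which. If it was contact, it may have passed the 40 N limit for the arm or gripper body.
- **Joint range:** joints 2 and 3 sat right at the ends of their ranges during the lean. Joint 2 read -1.012 against -1.01, and joint 3 read 0.055 against 0.06, within rounding of the stated limits.

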